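# Load the produce scanner and set its lamp

### The arm

A 7-joint arm with a two-finger parallel gripper is mounted at the origin on the work surface. World frame = base frame: x ahead of the robot, y to its left, z up, the work surface at z = 0. Lengths are in m, angles in rad, forces in N, time in s.
With the tool pointing down it reaches from about 0.425 to 0.825 m from the base axis. Payload 3.6 kg.
Tool frame: the origin (TCP) lies midway between the tips of the shut fingers; the grasp point (between the pads) lies env.grip_depth behind it (env.grip_depth is the distance from the TCP to the grasp point, in m); y points along the fingers, x is the direction in which the jaws open and shut, and the axes are right-handed (so a half turn about y gives the same grasp; the last joint's range is limited). The gripper opens to 85 mm and grips with 20 to 120 N. Pads are 22 mm wide; open, the fingers measure 114 mm over their backs; the gripper's body (76 mm by 85 mm) begins 54 mm behind the grasp point. The pads swing forward as they close: fully open they stand 13 mm farther back than shut.
Start: joints at [1.214, 0.615, -0.013, 1.423, 0.008, 1.103, -0.04], TCP at [0.211, -0.615, 0.231] pointing down, gripper open.
Joint ranges: [-3.12, 3.12], [-0.3, 2.06], [-1.34, 1.32], [0.26, 2.42], [-1.36, 4.5], [0.01, 1.98], [-2.84, 2.84]. Speed limits (rad/s): [2.79, 2.79, 3.14, 3.14, 3.14, 3.14, 3.14].

### API

Orientations are given as a unit quaternion [x, y, z, w].
In Python, from bench import env gives the robot as it stands.
- The arm moves only by the tool send_rows, never from a script. Its argument "deltas" is a list of rows, each a list of 4 numbers: the shift along the tool's x, y, z in cm, then the turn about the tool's y in degrees. In form: [[dx, dy, dz, roll], ...]. A call has 1 to 8 rows; each row is the pose to reach, as a shift and turn from the pose commanded when the call began, along the tool's axes at that moment; what a row does not reach only later rows make up. A row lasts 1/8 s, in which the tool goes at most 62.5 mm and 10.7 degrees, less where a joint would pass 70% of its speed; a pose out of reach is approached as far as the arm can. A call with a gripper value outside its range is refused whole. "fingers" is the closure, from -1 (fully open) to 1 (shut), so that 0 is half open, set as the call begins (left out, the last holds). The fingers move at their own pace and stop on an object; "squeeze" is the grip in N (left out, the last holds). Time passes only in rows, so rows that repeat a pose let the fingers close. It gives the time, the measured TCP pose, the force and the opening at its end, in the units of the state.
- env.state(): the state, without advancing time (a new reading comes with each control period).
- env.camera(name): name is "side" or "top"; returns (picture, depth): 400x640x3 uint8, red, green, blue; 400x640 float32, m along the optical axis (not along the pixel's ray), 0 where there is no reading.
- env.calibration(name): a dict with "mtx" (3x3 intrinsics, pixels), "rvec" (rotation vector, rad) and "tvec" (3), from world to camera coordinates, as OpenCV has them. Camera axes: x right, y down, z forward; pixel columns grow to the right and rows downward; lengths in m; the calibration is good to about 2 mm. A picture is of the moment at which its call begins. calibration takes no time and is no camera call.
- env.sign_off(): hands the job in, once; it reports no verdict.
The state is a dict: "time": time; "q": joint angles; "joint_vel": joint speeds; "joint_torque": joint torques, N m; "eef_pos": TCP position; "ee_rot": TCP orientation; "contact_force": force on the tool from outside, world axes, zero at the start; "wrist_torque": the same for the moment, N m; "width": opening from 0.0 (shut) to 1.0 (fully open).
Only numpy, scipy, OpenCV 4.12 (cv2) and the standard library are available. Lean on these libraries where they do the work, as an engineer would, in place of code of your own. Each camera call takes 0.05 s, during which the arm holds its last target.

### The job

Slide the scanner's orange lamp dimmer fully back to off before loading. With the lamp off, slide every lidded produce punnet on the table fully home under the low clear scanner bridge, side by side, lid up, square to the bridge, handle sticking out of its open front with the orange edge. Then set the lamp dimmer level with the green mark; leave the basket, spray bottle and brush where they are.

Things in the scene. Friction and masses are not known exactly. Their poses are not given: they have to be found in the camera images.
- hood: Scanner bridge, fixed. Clear roof x +-65, y +-177 mm, underside 47 mm and top 57 mm above the table, on cheeks with inner faces at y +-165. Open front at x = -65 (orange edge) to the robot; punnets enter along +x, to a 20 mm high stop with its face at x = 40. Four fit abreast. Pods on the rear corners (x 33 to 63, |y| 138 to 172) reach 97 mm. Origin: centre of footprint.
- punnet1: Punnet of potatoes, clear lid: closed body 100 (x) x 56 (y) x 40 mm high, about 0.22 kg, blue base. Black handle fin 12 mm thick (y), x = -50 to -82, z = 8 to 36 mm; fin and body can both be pinched across y from above. Origin: centre of the body's underside, x away from the handle, z up. May be absent (None).
- punnet2: Punnet of carrots, clear lid: closed body 100 (x) x 56 (y) x 40 mm high, about 0.22 kg, blue base. Black handle fin 12 mm thick (y), x = -50 to -82, z = 8 to 36 mm; fin and body can both be pinched across y from above. Origin: centre of the body's underside, x away from the handle, z up. May be absent (None).
- punnet3: Punnet of potatoes, clear lid: closed body 100 (x) x 56 (y) x 40 mm high, about 0.22 kg, blue base. Black handle fin 12 mm thick (y), x = -50 to -82, z = 8 to 36 mm; fin and body can both be pinched across y from above. Origin: centre of the body's underside, x away from the handle, z up. May be absent (None).
- punnet4: Punnet of carrots, clear lid: closed body 100 (x) x 56 (y) x 40 mm high, about 0.22 kg, blue base. Black handle fin 12 mm thick (y), x = -50 to -82, z = 8 to 36 mm; fin and body can both be pinched across y from above. Origin: centre of the body's underside, x away from the handle, z up. May be absent (None).
- lamp_base: Lamp dimmer's dark steel track, fixed: 40 (x) x 170 (y) x 14 mm high. Origin at the centre of its underside; the grip slides along the track's y axis.
- lamp (a joint): Position of the dimmer's grip, m: 0 = off (the end of the track at its y = -60 mm, nearer the robot), 0.12 = full (y = +60 mm). About 1.5 N of friction; stays where it is left.
- lamp_top (a point): Centre of the top of the dimmer's orange grip, a block 28 mm across the track (x), 20 mm along it (y), standing from 14.5 to 54.5 mm above the table.
- mark: Bright green painted strip across the dimmer's track, 44 x 8 mm, flat: the lamp level wanted. Origin at its centre, axes as the track's; the grip's centre belongs over it along the track's y.
- basket: Bystander: loose green basket of potatoes, 130 x 100 x 55 mm, origin under its centre.
- spray: Bystander: loose white bottle with a blue cap, 56 mm across, 130 mm tall, origin under its centre.
- brush: Bystander: loose blue-handled brush 170 mm long, lying behind the bridge, origin at the middle.
Not all that is in view belongs to the job. What is shaped like the lamp_base but pink is not meant.

How it is judged:
On the way, in this order (a step that is already met when the one before it is completed fails the run):
1. the lamp dimmer is at off (within 8 mm of the end) (value of joint lamp below 0.008 m), for 0.2 s.
2. with the dimmer at off, every punnet is fully under the bridge (value of joint lamp below 0.008 m and x of punnet1 in the frame of hood between -0.021 and 0.02 m and y of punnet1 in the frame of hood between -0.15 and 0.15 m and angle between the x axis of each of punnet1, punnet2, punnet3, punnet4 and the x axis of hood, either way round below 0.2 rad and angle between each of punnet1, punnet2, punnet3, punnet4's own z axis and vertical below 0.12 rad and height (world z) of each of punnet1, punnet2, punnet3, punnet4 below 0.006 m and x of punnet2 in the frame of hood between -0.021 and 0.02 m and y of punnet2 in the frame of hood between -0.15 and 0.15 m and x of punnet3 in the frame of hood between -0.021 and 0.02 m and y of punnet3 in the frame of hood between -0.15 and 0.15 m and x of punnet4 in the frame of hood between -0.021 and 0.02 m and y of punnet4 in the frame of hood between -0.15 and 0.15 m), for 0.2 s.
3. the dimmer is level with the green mark (y of lamp_top in the frame of mark between -0.008 and 0.008 m), for 0.2 s.
At the end, for the whole second after the job is handed in: Every punnet present lies flat and lid up on the table under the bridge, its body (not the handle) sticking out at the front no more than about 6 mm, square to the bridge within 0.2 rad, handle to the front, at rest; the dimmer's grip is within 8 mm of the green mark along the track (all of step 3 and x of punnet1 in the frame of hood between -0.021 and 0.02 m and y of punnet1 in the frame of hood between -0.15 and 0.15 m and angle between the x axis of each of punnet1, punnet2, punnet3, punnet4 and the x axis of hood, either way round below 0.2 rad and angle between each of punnet1, punnet2, punnet3, punnet4's own z axis and vertical below 0.12 rad and height (world z) of each of punnet1, punnet2, punnet3, punnet4 below 0.006 m and x of punnet2 in the frame of hood between -0.021 and 0.02 m and y of punnet2 in the frame of hood between -0.15 and 0.15 m and x of punnet3 in the frame of hood between -0.021 and 0.02 m and y of punnet3 in the frame of hood between -0.15 and 0.15 m and x of punnet4 in the frame of hood between -0.021 and 0.02 m and y of punnet4 in the frame of hood between -0.15 and 0.15 m and linear speed of each of punnet1, punnet2, punnet3, punnet4 below 0.02 m/s); the robot touches nothing.
It fails at once if the basket is shifted more than 30 mm (distance of basket from where it was at the start of the episode above 0.03 m).
It fails at once if the spray bottle is shifted more than 30 mm (distance of spray from where it was at the start of the episode above 0.03 m).
It fails at once if the brush is shifted more than 30 mm (distance of brush from where it was at the start of the episode above 0.03 m).
Of punnet1, punnet2, punnet3, punnet4 only 3 to 4 are there at a start; the rules pass over those that are not, and their reading is None.
At some moment in a run one of punnet1, punnet2, punnet3, punnet4 may be knocked a few centimetres aside while the robot is not near it.
Once in a run the grip may slacken for a moment while it holds something.
It also fails if it takes over 210 s, if anything falls off the work surface, if the arm or the gripper's body presses on something with over 40 N, if the wrist force passes 120 N, or if a joint passes its speed limit or range.

## Working session

There is one attempt and no reset: what is moved stays moved. The work goes in short steps, Python scripts to look and compute and a tool call to move; the robot and the scene stay as the last step left them, time stands still between calls to the robot, and variables do not carry over. Pictures are saved under pics/ and viewed, and the job is handed in when it is done.

Besides the shell and the picture viewer there is one more tool, called after "Call:" in YAML: its name, and indented under it one key for each argument. send_rows: Moves the arm, as the interface text tells. Its arguments: {"type":"object","properties":{"deltas":{"type":"array","items":{"type":"array","items":{"type":"number"}}},"fingers":{"type":"number"},"squeeze":{"type":"number"}},"required":["deltas"]}

```bash
ls; mkdir -p pics
cat > h.py <<'E'
import numpy as np, cv2, json
from bench import env
from scipy.spatial.transform import Rotation as R
def cam(n):
    c=env.calibration(n); K=np.array(c['mtx'],float); Rm=cv2.Rodrigues(np.array(c['rvec'],float))[0]; t=np.array(c['tvec'],float).ravel(); return K,Rm,t
def ray(n,uv,z):
    K,Rm,t=cam(n); uv=np.atleast_2d(np.array(uv,float)); d=np.c_[uv,np.ones(len(uv))]@np.linalg.inv(K).T@Rm; o=-Rm.T@t
    s=(z-o[2])/d[:,2]; return o+d*s[:,None]
def proj(n,P):
    K,Rm,t=cam(n); c=np.atleast_2d(P)@Rm.T+t; p=c@K.T; return p[:,:2]/p[:,2:]
def cloud(n,dep):
    K,Rm,t=cam(n); v,u=np.mgrid[:400,:640]; d=np.dstack([u,v,np.ones_like(u)])@np.linalg.inv(K).T*dep[...,None]
    return (d-t)@Rm
def snap(n,name):
    p,d=env.camera(n); cv2.imwrite('pics/'+name+'.png',p[...,::-1]); np.savez('/tmp/'+name+'.npz',p=p,d=d); return p,d
E
python3 - <<'E'
from h import *
s=env.state(); print(s); print(env.grip_depth)
for n in('top','side'):
    snap(n,n+'0'); K,Rm,t=cam(n); print(n,K,-Rm.T@t,Rm)
E
```

```text
pics
{'time': 0.0, 'q': array([ 1.21447383,  0.61589884, -0.01263073,  1.42494782,  0.00810298,
        1.10336406, -0.04036937]), 'joint_vel': array([ 0.00062269, -0.00053364,  0.0011829 , -0.00101578, -0.00023295,
       -0.00208448, -0.00039771]), 'joint_torque': array([-1.25130941e-04, -4.69211662e+01,  2.59062247e-01, -1.71030915e+01,
        9.91675799e-03,  9.66494903e-03,  1.19213141e-05]), 'eef_pos': array([ 0.2102825 , -0.61422539,  0.2301351 ]), 'ee_rot': array([-0.57480236,  0.41184703, -0.41035682,  0.57583987]), 'contact_force': array([0.00946074, 0.13752863, 0.55024505]), 'wrist_torque': array([ 0.04810948,  0.02067386, -0.02785745]), 'width': 0.9997238688334816}
0.0187
top [[414.62373225   0.         316.34484812]
 [  0.         414.62373225 200.76962627]
 [  0.           0.           1.        ]] [0.50866555 0.01226326 1.34797281] [[ 0.02158474 -0.99975086  0.00568539]
 [-0.99858188 -0.02183562 -0.04855345]
 [ 0.0486655  -0.00462932 -0.9988044 ]]
side [[498.04535738   0.         315.01869982]
 [  0.         498.04535738 200.04861619]
 [  0.           0.           1.        ]] [-0.30223279  1.03541677  1.13330903] [[-0.75962259 -0.65005818 -0.01994698]
 [-0.38766403  0.47720322 -0.78866576]
 [ 0.52219739 -0.59135561 -0.61449852]]
```

View pics/top0.png

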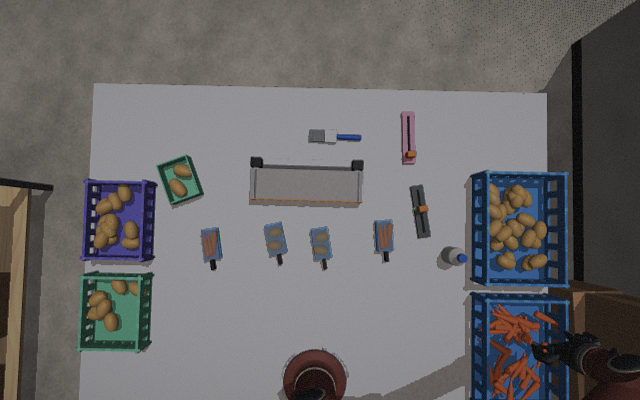

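View pics/side0.png

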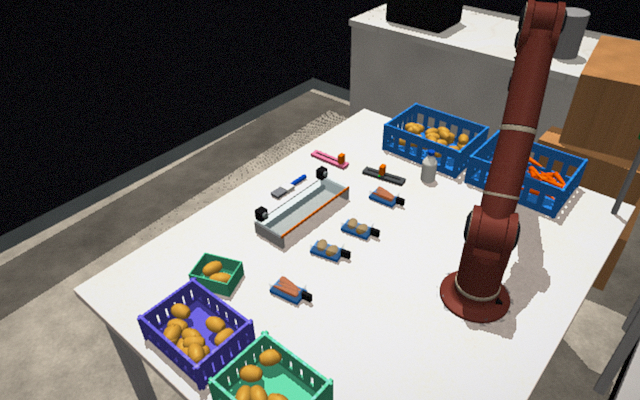

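Run:
```python
from h import *
s=env.state(); print(R.from_quat(s['ee_rot']).as_matrix().round(3))
```

```text
[[ 0.324 -0.001  0.946]
 [-0.946  0.002  0.324]
 [-0.002 -1.    -0.   ]]
```

The top view shows four punnets with handles toward the robot, centred near (211,245), (276,240), (320,244) and (385,237). There are two dimmer-like tracks: dark at (420,211) with an orange grip, and pink at (408,138). The dark one fits the description and the pink one is excluded. I'll confirm that in an enlarged crop and measure.

Run:
```python
from h import *
f=np.load('/tmp/top0.npz'); p=f['p']; d=f['d']
c=p[150:270,190:450]; cv2.imwrite('pics/c0.png',cv2.resize(c,None,fx=3,fy=3,interpolation=cv2.INTER_CUBIC)[...,::-1])
c=p[175:245,395:475]; cv2.imwrite('pics/c1.png',cv2.resize(c,None,fx=8,fy=8,interpolation=cv2.INTER_CUBIC)[...,::-1])
W=cloud('top',d)
hsv=cv2.cvtColor(p,cv2.COLOR_RGB2HSV)
def comps(m,mn,z,name):
    n,l,st,ce=cv2.connectedComponentsWithStats(m.astype(np.uint8))
    for i in range(1,n):
        if st[i,4]>=mn:
            pts=np.argwhere(l==i)[:,::-1]; w=ray('top',pts,z)[:,:2]
            r=cv2.minAreaRect((w*1000).astype(np.float32)); print(name,ce[i].round(1),st[i,4],'c',w.mean(0).round(4),'rect',np.round(r[0],1),np.round(r[1],1),round(r[2],1),'z',np.median(W[...,2][l==i]).round(3))
H,S,V=[hsv[...,i].astype(int) for i in range(3)]
comps((H<14)&(S>150)&(V>110),8,.0545,'orange')
comps((H>45)&(H<75)&(S>150)&(V>90),5,.014,'green')
hh=W[...,2]
roi=np.zeros_like(hh,bool); roi[160:275,195:405]=1
comps(roi&(hh>.03)&(hh<.05)&(W[...,0]<.53),60,.04,'pun')
comps(roi&(V<40),10,.036,'black')
roi2=np.zeros_like(hh,bool); roi2[180:242,405:435]=1
comps(roi2&(V<90),100,.014,'track')
```

```text
orange [423.3 209.5] 15 c [ 0.5516 -0.3284] rect [ 552.  -327.5] [ 7.3 20.4] 12.5 z 0.054
orange [510.6 323.7] 701 c [ 0.2048 -0.6014] rect [ 194.3 -607. ] [149.6  91.3] 65.8 z 0.075
orange [544.7 317.5] 89 c [ 0.2261 -0.7071] rect [ 224.6 -709.5] [60.3 15.2] 64.7 z 0.08
orange [523.3 372.4] 357 c [ 0.0582 -0.6404] rect [  52.4 -637.8] [81.1 79. ] 30.0 z 0.057
orange [538.5 364. ] 13 c [ 0.0844 -0.6872] rect [  82.9 -687.3] [ 6.7 17.1] 75.5 z 0.074
orange [501.6 383.4] 116 c [ 0.0238 -0.5735] rect [  24.  -572.1] [36.7 60.1] 83.8 z 0.07
orange [510.4 392.5] 57 c [-0.0032 -0.6007] rect [   3.  -601.9] [51.  18.4] 1.1 z 0.079
orange [531.3 390.4] 93 c [ 0.0044 -0.665 ] rect [   1.9 -661.6] [14.9 69.6] 44.8 z 0.062
orange [497.1 391.1] 14 c [ 2.000e-04 -5.597e-01] rect [  -0.9 -559.5] [ 9.  12.3] 1.1 z 0.054
pun [385.5 236.7] 570 c [ 0.4638 -0.2139] rect [ 452.2 -214.6] [129.2  54.1] 4.2 z 0.039
pun [275.1 239.8] 561 c [0.4469 0.1333] rect [435.3 130.4] [129.5  53.4] 13.8 z 0.039
pun [321.5 244.3] 557 c [ 0.4359 -0.0128] rect [424.7 -14.8] [127.9  52.8] 9.9 z 0.039
pun [209.3 245.1] 584 c [0.4258 0.339 ] rect [414.7 336.9] [129.2  55.3] 9.4 z 0.039
black [256.5 163.3] 69 c [0.6878 0.1989] rect [687. 199.] [22.4 35.1] 1.3 z 0.096
black [352.7 165.6] 20 c [ 0.6872 -0.1071] rect [ 687.5 -108. ] [ 9.9 29.5] 81.6 z 0.093
black [385.5 256.1] 35 c [ 0.403  -0.2155] rect [ 401.6 -215.4] [28.2  9.5] 0.8 z 0.036
black [279.2 258.7] 32 c [0.3876 0.1189] rect [387.5 118.9] [28.2 10.5] 12.8 z 0.035
black [324.  263.9] 22 c [ 0.3743 -0.022 ] rect [375.6 -22.2] [28.1  6.3] 1.2 z 0.035
black [212.5 264.4] 44 c [0.3654 0.3278] rect [365.4 327.7] [28.8 13.7] 10.1 z 0.035
track [419.6 211.6] 632 c [ 0.5461 -0.3271] rect [ 547.1 -327.5] [168.3  41.9] 9.5 z 0.013
```

View pics/c0.png

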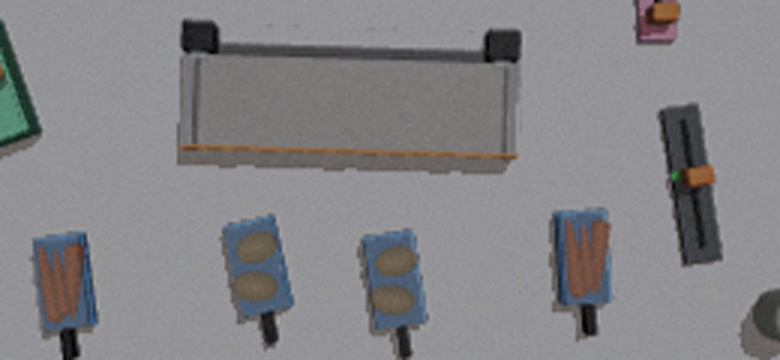

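View pics/c1.png

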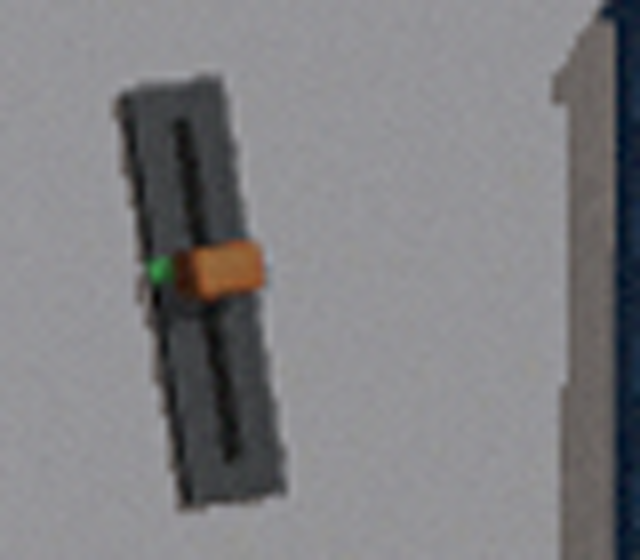

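The crop confirms the dark steel track with the orange grip, and a green patch is visible beside it at about (415,208). Next I'll measure the hood, spray and lamp accurately.

Run:
```python
from h import *
f=np.load('/tmp/top0.npz'); p=f['p']; d=f['d']; W=cloud('top',d)
# lamp
pts=ray('top',[[416.3,186.2],[424.4,236.9]],.014); print('track ends',pts.round(4), np.degrees(np.arctan2(*(pts[0]-pts[1])[[1,0]])))
m=(W[...,2]>.045)&(W[...,2]<.06); roi=np.zeros_like(m); roi[195:225,405:435]=1
q=W[m&roi]; print('lamp top',q.mean(0),len(q))
# orange edge
hsv=cv2.cvtColor(p,cv2.COLOR_RGB2HSV).astype(int)
e=(hsv[...,0]<20)&(hsv[...,1]>90); roi=np.zeros_like(m); roi[192:210,245:368]=1
uv=np.argwhere(e&roi)[:,::-1]; print(uv.min(0),uv.max(0)); w=ray('top',uv,.052)
l=cv2.fitLine(w[:,:2].astype(np.float32),2,0,.01,.01).ravel(); print('edge dir',np.degrees(np.arctan2(l[1],l[0])),w[w[:,1].argmin()],w[w[:,1].argmax()],w.mean(0))
for r in((150,175,245,270),(155,176,346,368)):
    roi=np.zeros_like(m); roi[r[0]:r[1],r[2]:r[3]]=1
    q=W[roi&(W[...,2]>.085)]; print('pod',len(q),q.min(0).round(4),q.max(0).round(4),q.mean(0).round(4))
roi=np.zeros_like(m); roi[240:272,435:475]=1
q=W[roi&(W[...,2]>.03)]; print('spray',q.min(0),q.max(0)); q=q[q[:,2]>.12];print(q.mean(0))
# side-camera points over the same things
f=np.load('/tmp/side0.npz'); ps=f['p']; W=cloud('side',f['d'])
q=W[(abs(W[...,0]-.41)<.08)&(abs(W[...,1]+.4)<.08)&(W[...,2]>.03)]; print('spray side',q.min(0),q.max(0),q[q[:,2]>.11].mean(0))
```

```text
track ends [[ 0.6278 -0.3158  0.014 ]
 [ 0.4651 -0.3435  0.014 ]] 9.645013630219516
lamp top [ 0.5567519  -0.32781478  0.05255921] 58
[249 198] [361 202]
edge dir 89.545906 [ 0.5710109  -0.13360493  0.052     ] [0.57587591 0.21701961 0.052     ] [0.57355742 0.04465079 0.052     ]
pod 126 [0.5087 0.0123 0.0865] [0.6994 0.211  1.348 ] [0.6801 0.1895 0.1155]
pod 131 [ 0.5087 -0.1335  0.0851] [0.6972 0.0123 1.348 ] [ 0.6797 -0.1152  0.1047]
spray [ 0.3839669  -0.44762509  0.03057852] [0.50866555 0.01226326 1.34797281]
[ 0.4158408  -0.40137825  0.19439324]
spray side [ 0.37558799 -0.45003254  0.03032785] [ 0.42994171 -0.39342934  0.13492638] [ 0.40367381 -0.42139372  0.12490539]
```

```bash
cat >> h.py <<'E'
def go(*goals):
    """goals: (x,y,z,a_deg tool-x heading); prints cm/deg from current pose"""
    s=env.state(); M=R.from_quat(s['ee_rot']).as_matrix(); p=s['eef_pos']; a0=np.degrees(np.arctan2(M[1,0],M[0,0]))
    print('t',round(s['time'],2),'pos',p.round(4),'a',round(a0,2),'w',round(s['width'],3),'F',s['contact_force'].round(1))
    for g in goals:
        dl=M.T@(np.array(g[:3])-p); print('  ',(dl*100).round(2),'roll',round(a0-g[3],2))
E
python3 - <<'E'
from h import *
go((.5567,-.328,.2,-80.4),(.5567,-.328,.02,-80.4))
E
```

```text
t 0.1 pos [ 0.2103 -0.6143  0.2302] a -71.1 w 1.001 F [ 0.1 -0.1 -0.5]
   [-15.86   3.06  42.05] roll 9.3
   [-15.82  21.06  42.05] roll 9.3
```

Call:
send_rows:
  deltas:
    - [-2, 0, 5.3, 1.2]
    - [-4, 0, 10.5, 2.4]
    - [-6, 0, 15.8, 3.6]
    - [-8, 0, 21, 4.8]
    - [-10, 0, 26.3, 6]
    - [-12, 1, 31.5, 7.2]
    - [-14, 2, 36.8, 8.4]
    - [-15.8, 3, 42, 9.3]
  fingers: -1

```text
time: 1.1
eef_pos: [0.5577, -0.3279, 0.2006]
ee_rot: [0.54, -0.457, 0.456, -0.54]
contact_force: [0.1, -1.6, -0.4]
width: 1.001
```

Run:
```python
from h import *
go((.5567,-.328,.2,-80.4),(.5567,-.328,.02,-80.4))
```

```text
t 1.1 pos [ 0.5577 -0.3279  0.2006] a -80.42 w 1.001 F [ 0.1 -1.6 -0.4]
   [-0.01  0.06 -0.1 ] roll -0.02
   [ 0.   18.06 -0.09] roll -0.02
```

Call:
send_rows:
  deltas:
    - [0, 4, 0, 0]
    - [0, 8, 0, 0]
    - [0, 12, 0, 0]
    - [0, 15, 0, 0]
    - [0, 17, 0, 0]
    - [0, 18, 0, 0]
    - [0, 18, 0, 0]

```text
time: 1.98
eef_pos: [0.5567, -0.3294, 0.0212]
ee_rot: [0.54, -0.457, 0.456, -0.54]
contact_force: [-1.4, 0.9, 0.7]
width: 0.999
```

Call:
send_rows:
  deltas:
    - [0, 0, 0, 0]
    - [0, 0, 0, 0]
    - [0, 0, 0, 0]
    - [0, 0, 0, 0]
    - [0, 0, 0, 0]
    - [0, 0, 0, 0]
  fingers: 1
  squeeze: 30

```text
time: 2.72
eef_pos: [0.557, -0.3292, 0.0221]
ee_rot: [-0.54, 0.456, -0.457, 0.54]
contact_force: [-0.5, 1.2, 6.3]
width: 0.327
```

Run:
```python
from h import *
go((.4873,-.3397,.02,-80.4))
```

```text
t 2.73 pos [ 0.557  -0.3292  0.0221] a -80.4 w 0.327 F [-0.5  1.2  6.3]
   [-0.13  0.2  -7.05] roll -0.0
```

Call:
send_rows:
  deltas:
    - [0, -0.2, -0.8, 0]
    - [0, -0.2, -1.8, 0]
    - [0, -0.2, -2.8, 0]
    - [0, -0.2, -3.8, 0]
    - [0, -0.2, -4.8, 0]
    - [0, -0.2, -5.8, 0]
    - [0, -0.2, -6.6, 0]
    - [0, -0.2, -7.1, 0]

```text
time: 3.72
eef_pos: [0.49, -0.3402, 0.0224]
ee_rot: [-0.539, 0.454, -0.458, 0.542]
contact_force: [12.7, -0.8, -28.2]
width: 0.322
```

Call:
send_rows:
  deltas:
    - [0, 0, -0.1, 0]
    - [0, 0, -0.2, 0]
    - [0, 0, -0.3, 0]
    - [0, 0, -0.3, 0]

```text
time: 4.22
eef_pos: [0.49, -0.3402, 0.0224]
ee_rot: [-0.538, 0.453, -0.459, 0.543]
contact_force: [12.8, -0.8, -27.5]
width: 0.324
```

Run:
```python
from h import *
go((.4873,-.3397,.02,-80.4))
p,d=snap('top','t1'); snap('side','s1')
c=p[150:270,390:480]; cv2.imwrite('pics/c2.png',cv2.resize(c,None,fx=5,fy=5,interpolation=cv2.INTER_CUBIC)[...,::-1])
```

```text
t 4.22 pos [ 0.49   -0.3402  0.0224] a -80.24 w 0.324 F [ 12.8  -0.8 -27.5]
   [-0.1   0.23 -0.26] roll 0.16
```

View pics/c2.png

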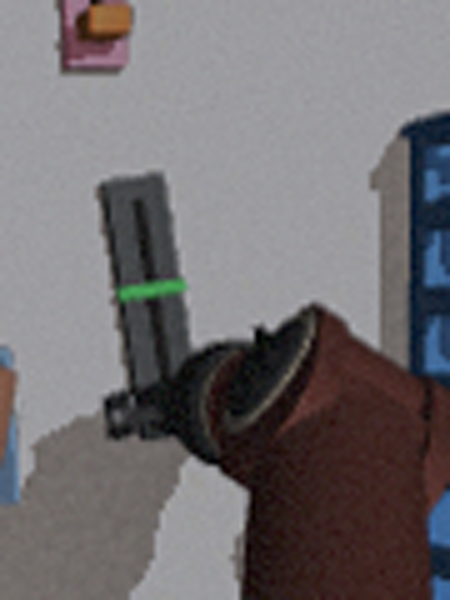

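The grip stopped against its end (12 N reaction, no further travel), and the green mark is now clear at about (420,208). I'll release, rise and check.

Call:
send_rows:
  deltas:
    - [0, 0, 0, 0]
    - [0, 0, 0, 0]
    - [0, 0, 0, 0]
    - [0, 0, 0, 0]
  fingers: -1

```text
time: 4.82
eef_pos: [0.4837, -0.3422, 0.0242]
ee_rot: [0.54, -0.456, 0.457, -0.54]
contact_force: [-0.5, 0.2, 0.1]
width: 1.001
```

Call:
send_rows:
  deltas:
    - [0, -3, 0, 0]
    - [0, -7, 0, 0]
    - [0, -12, 0, 0]
    - [-5, -16, 0, 0]
    - [-10, -18, 0, 0]
    - [-16, -18, 0, 0]
    - [-21, -18, 0, 0]
    - [-26, -18, 0, 0]

```text
time: 5.82
eef_pos: [0.4398, -0.0838, 0.2039]
ee_rot: [-0.54, 0.456, -0.457, 0.54]
contact_force: [1.1, 1.3, 0.2]
width: 1.001
```

```bash
cat >> h.py <<'E'
def mask_rect(n,m,z,mn,name):
    k,l,st,ce=cv2.connectedComponentsWithStats(m.astype(np.uint8)); o=[]
    for i in range(1,k):
        if st[i,4]>=mn:
            w=ray(n,np.argwhere(l==i)[:,::-1],z)[:,:2]; r=cv2.minAreaRect((w*1000).astype(np.float32))
            print(name,ce[i].round(1),st[i,4],'c',w.mean(0).round(4),'rect',np.round(r[0],1),np.round(r[1],1),round(r[2],1)); o.append(w)
    return o
def punnets(p,d,x1=.62):
    W=cloud('top',d); h=W[...,2]
    m=(h>.032)&(h<.046)&(W[...,0]<x1)&(W[...,0]>.33)&(abs(W[...,1])<.5)&(W[...,1]>-.29)
    k,l,st,ce=cv2.connectedComponentsWithStats(m.astype(np.uint8))
    hsv=cv2.cvtColor(p,cv2.COLOR_RGB2HSV); 
    for i in range(1,k):
        if st[i,4]>150:
            q=W[l==i][:,:2]; r=cv2.minAreaRect((q*1000).astype(np.float32)); (cx,cy),(w,hh),an=r
            print('pun px',ce[i].round(1),st[i,4],'rect',np.round(r[0],1),np.round(r[1],1),round(an,1))
E
python3 - <<'E'
from h import *
go()
p,d=snap('top','t2'); snap('side','s2')
hsv=cv2.cvtColor(p,cv2.COLOR_RGB2HSV).astype(int)
roi=np.zeros(p.shape[:2],bool); roi[180:245,405:435]=1
mask_rect('top',roi&(hsv[...,0]>45)&(hsv[...,0]<75)&(hsv[...,1]>130),.0145,5,'green')
mask_rect('top',roi&(hsv[...,0]<20)&(hsv[...,1]>130),.0545,5,'orange')
punnets(p,d)
E
```

```text
t 5.83 pos [ 0.4398 -0.0838  0.2039] a -80.4 w 1.001 F [1.1 1.3 0.2]
green [420.  207.5] 25 c [ 0.5592 -0.3284] rect [ 558.7 -328. ] [ 8.4 39.1] 17.1
orange [425.  229.6] 63 c [ 0.4891 -0.3344] rect [ 488.6 -334.2] [19.9 31.9] 10.6
pun px [386.4 233.3] 435 rect [ 468.7 -214. ] [96.2 53.7] 4.4
pun px [275.1 239.8] 553 rect [435.1 130.8] [129.8  52.9] 13.5
pun px [320.4 242.3] 453 rect [424.9 -14.7] [127.2  52.8] 9.8
pun px [209.2 244.9] 562 rect [414.6 338.1] [129.  54.] 9.4
```

View pics/t2.png

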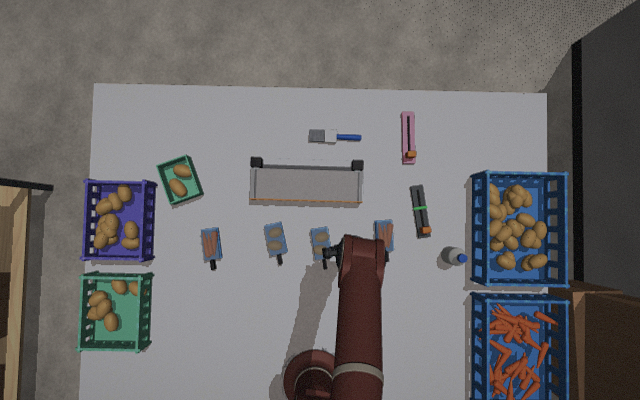

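Lamp is off (grip at px (425,230), track end) and the mark measures (0.559,-0.328). Next is the middle-right punnet at px (320,243), by a body pinch.

Run:
```python
from h import *
go((.4407,-.012,.1,-80.2),(.4407,-.012,.008,-80.2))
```

```text
t 5.92 pos [ 0.4391 -0.0792  0.2037] a -79.82 w 0.998 F [ 0.5  0.8 -0.5]
   [-6.54 10.39  1.35] roll 0.38
   [-6.51 19.59  1.36] roll 0.38
```

Call:
send_rows:
  deltas:
    - [-2, 2, 0.4, 0]
    - [-4, 5, 0.8, 0]
    - [-6.5, 8, 1.3, 0]
    - [-6.5, 10.4, 1.3, 0]
    - [-6.5, 10.4, 1.3, 0]

```text
time: 6.55
eef_pos: [0.4413, -0.0196, 0.0983]
ee_rot: [0.541, -0.457, 0.456, -0.539]
contact_force: [0.2, -0.8, -0.1]
width: 1.002
```

Run:
```python
from h import *
go((.4407,-.012,.1,-80.2),(.4407,-.012,.008,-80.2))
p,d=snap('side','s3'); c=p[190:290,290:450]; cv2.imwrite('pics/c3.png',cv2.resize(c,None,fx=4,fy=4)[...,::-1])
```

```text
t 6.55 pos [ 0.4413 -0.0196  0.0983] a -80.41 w 1.002 F [ 0.2 -0.8 -0.1]
   [-0.75 -0.17  0.07] roll -0.21
   [-0.75  9.03  0.1 ] roll -0.21
```

View pics/c3.png

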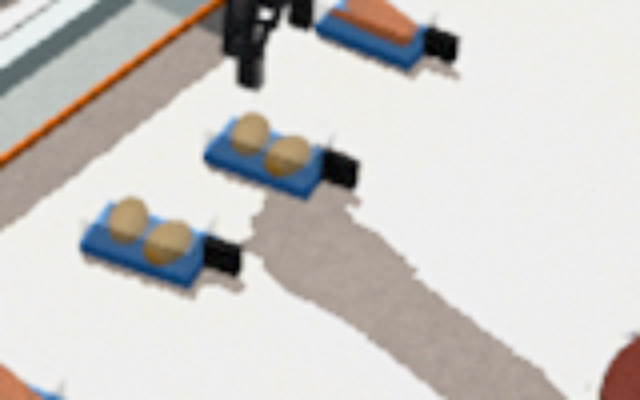

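Call:
send_rows:
  deltas:
    - [-0.7, 0, 0, 0]
    - [-0.7, 2, 0, 0]
    - [-0.7, 4, 0, 0]
    - [-0.7, 6, 0, 0]
    - [-0.7, 8, 0, 0]
    - [-0.7, 9, 0, 0]
    - [-0.7, 9, 0, 0]

```text
time: 7.48
eef_pos: [0.4414, -0.0122, 0.0095]
ee_rot: [-0.54, 0.456, -0.456, 0.54]
contact_force: [0.3, -0.6, -0.2]
width: 1.003
```

Run:
```python
from h import *
go((.4407,-.012,.008,-80.2))
p,d=snap('side','s4'); c=p[190:290,290:450]; cv2.imwrite('pics/c4.png',cv2.resize(c,None,fx=4,fy=4)[...,::-1])
```

```text
t 7.47 pos [ 0.4414 -0.0122  0.0095] a -80.41 w 1.003 F [ 0.3 -0.6 -0.2]
   [-0.03  0.15 -0.07] roll -0.21
```

View pics/c4.png

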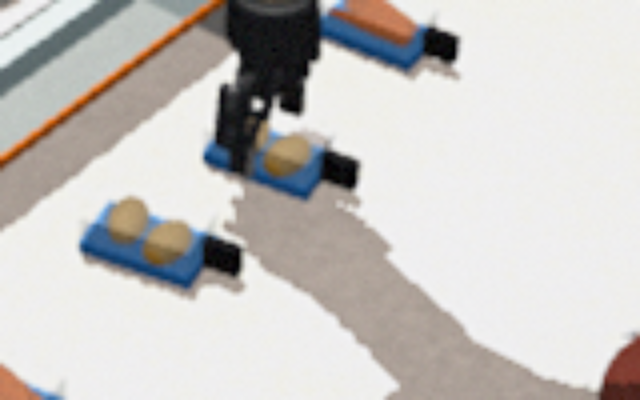

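Fingers straddle the body. Closing now.

Call:
send_rows:
  deltas:
    - [0, 0, 0, 0]
    - [0, 0, 0, 0]
    - [0, 0, 0, 0]
    - [0, 0, 0, 0]
    - [0, 0, 0, 0]
  fingers: 1
  squeeze: 25

```text
time: 8.15
eef_pos: [0.4416, -0.0121, 0.0101]
ee_rot: [-0.54, 0.456, -0.457, 0.54]
contact_force: [-0.7, -0.3, 6.4]
width: 0.649
```

Run:
```python
from h import *
go((.49,-.002,.009,-86),(.553,.003,.009,-90.6))
```

```text
t 8.15 pos [ 0.4416 -0.0121  0.0101] a -80.4 w 0.649 F [-0.7 -0.3  6.4]
   [-0.19  0.11  4.94] roll 5.6
   [ 0.36  0.12 11.23] roll 10.2
```

Call:
send_rows:
  deltas:
    - [0, 0, 0.6, 1]
    - [0, 0, 1.8, 2.5]
    - [0, 0, 3, 4]
    - [0, 0, 4.2, 5.5]
    - [0, 0, 5.4, 7]
    - [0.1, 0, 6.6, 8.5]
    - [0.2, 0, 7.8, 10.2]
    - [0.3, 0, 9, 10.2]

```text
time: 9.15
eef_pos: [0.5194, -0.0011, 0.0096]
ee_rot: [-0.503, 0.508, -0.497, 0.491]
contact_force: [-12.8, -1.4, 14.4]
width: 0.647
```

Run:
```python
from h import *
go((.553,.003,.009,-90.6))
p,d=snap('side','s5'); c=p[170:290,270:430]; cv2.imwrite('pics/c5.png',cv2.resize(c,None,fx=4,fy=4)[...,::-1])
```

```text
t 9.15 pos [ 0.5194 -0.0011  0.0096] a -90.61 w 0.647 F [-12.8  -1.4  14.4]
   [-0.44 -0.02  3.35] roll -0.01
```

View pics/c5.png

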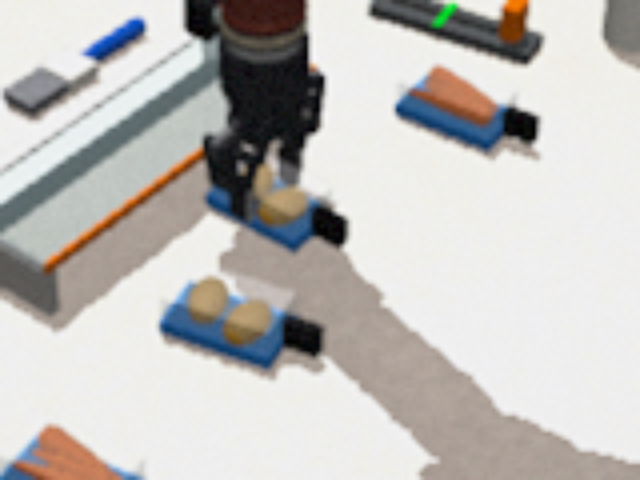

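Call:
send_rows:
  deltas:
    - [0, -0.15, 0, 0]
    - [-0.1, -0.15, 0.4, 0]
    - [-0.2, -0.15, 0.9, 0]
    - [-0.3, -0.15, 1.4, 0]
    - [-0.4, -0.15, 1.9, 0]
    - [-0.4, -0.15, 2.4, 0]
    - [-0.4, -0.15, 2.9, 0]
    - [-0.4, -0.15, 3.3, 0]

```text
time: 10.2
eef_pos: [0.5592, 0.0034, 0.0108]
ee_rot: [-0.5, 0.505, -0.5, 0.495]
contact_force: [-10.9, 0.4, 9.1]
width: 0.654
```

Run:
```python
from h import *
go((.553,.003,.009,-90.6))
p,d=snap('side','s6'); c=p[170:290,270:430]; cv2.imwrite('pics/c6.png',cv2.resize(c,None,fx=4,fy=4)[...,::-1])
```

```text
t 10.2 pos [0.5592 0.0034 0.0108] a -90.6 w 0.654 F [-10.9   0.4   9.1]
   [ 0.05  0.18 -0.62] roll 0.0
```

View pics/c6.png

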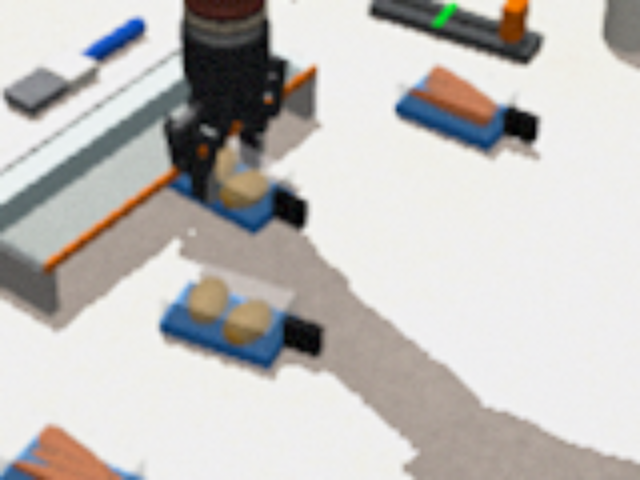

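Call:
send_rows:
  deltas:
    - [0, 0, 0, 0]
    - [0, 0, 0, 0]
    - [0, 0, 0, 0]
    - [0, -3, -1, 0]
    - [0, -6, -3, 0]
    - [0, -6.5, -6.5, 0]
    - [0, -6.5, -6.8, 0]
    - [0, -6.5, -6.8, 0]
  fingers: -1

```text
time: 11.25
eef_pos: [0.4972, 0.0043, 0.0764]
ee_rot: [0.496, -0.502, 0.503, -0.498]
contact_force: [-0.3, 1.2, 0.6]
width: 1.0
```

Run:
```python
from h import *
go((.49,.003,.01,-90.6))
p,d=snap('side','s7'); c=p[170:290,270:430]; cv2.imwrite('pics/c7.png',cv2.resize(c,None,fx=4,fy=4)[...,::-1])
hsv=cv2.cvtColor(p,cv2.COLOR_RGB2HSV).astype(int)
roi=np.zeros(p.shape[:2],bool); roi[205:235,330:355]=1
W=cloud('side',d); q=W[(W[...,2]<.05)&(W[...,2]>.028)&(W[...,0]<.56)&(W[...,0]>.44)&(abs(W[...,1])<.06)]
r=cv2.minAreaRect((q[:,:2]*1000).astype(np.float32)); print(r,len(q)); b=q[q[:,0]<.505]; print('fin',b.min(0),b.max(0),b.mean(0))
snap('top','t7')
```

```text
t 11.25 pos [0.4972 0.0043 0.0764] a -90.61 w 1.0 F [-0.3  1.2  0.6]
   [ 0.14  6.64 -0.74] roll -0.01
((518.2884521484375, 3.5130958557128906), (93.4138412475586, 59.40056228637695), 13.654886245727539) 206
fin [ 0.46772209 -0.02196837  0.02852782] [0.50448761 0.02901988 0.04451722] [0.49085493 0.00603299 0.03542442]
```

View pics/c7.png

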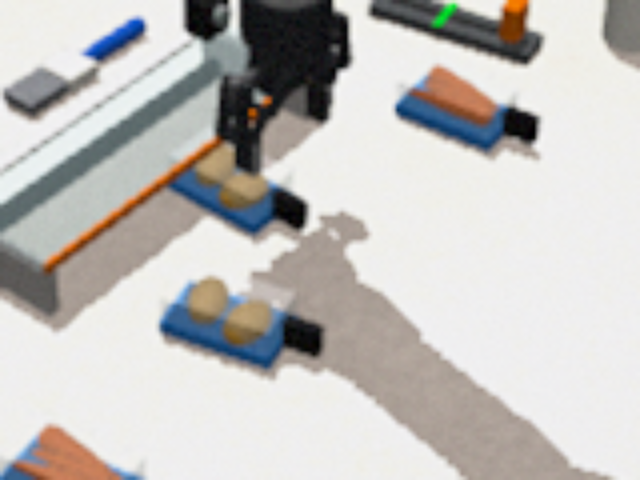

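Run:
```python
from h import *
print(ray('side',[[345.7,219.5],[339.5,216],[342.5,222]],.036), ray('side',[[342.5,222]],.022))
P=np.load('/tmp/s7.npz')['p'][200:240,320:360]; cv2.imwrite('pics/c7b.png',cv2.resize(P,None,fx=15,fy=15,interpolation=cv2.INTER_CUBIC)[...,::-1])
P=np.load('/tmp/t7.npz')['p'][180:280,260:400]; cv2.imwrite('pics/c7t.png',cv2.resize(P,None,fx=5,fy=5,interpolation=cv2.INTER_CUBIC)[...,::-1])
```

```text
[[ 0.47893751 -0.00458529  0.036     ]
 [ 0.50685739 -0.00586869  0.036     ]
 [ 0.47928797  0.012629    0.036     ]] [[ 4.89258994e-01 -4.20219086e-04  2.20000000e-02]]
```

View pics/c7b.png

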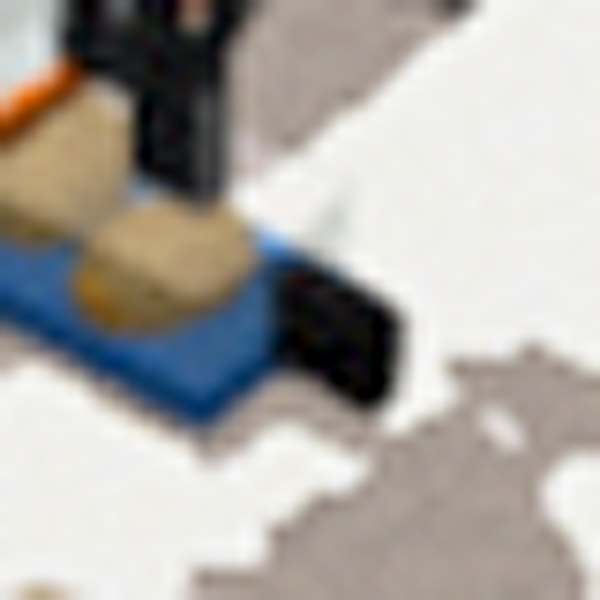

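View pics/c7t.png

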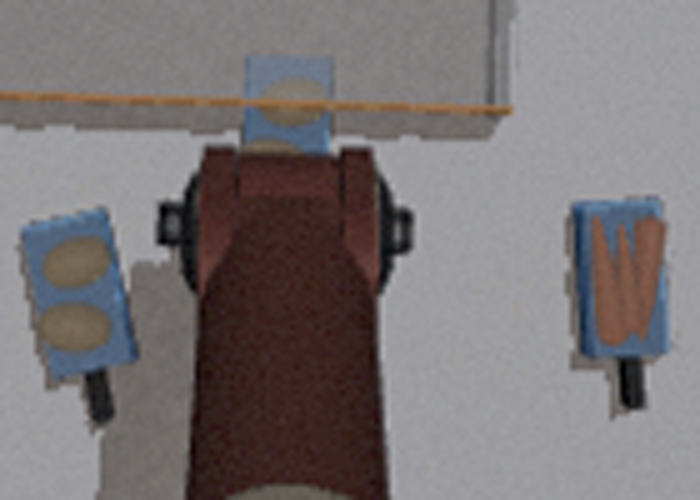

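Call:
send_rows:
  deltas:
    - [0.1, 0, -0.5, 0]
    - [0.1, 2, -0.9, 0]
    - [0.1, 4, -0.9, 0]
    - [0.1, 5.5, -0.9, 0]
    - [0.1, 6.6, -0.9, 0]
    - [0.1, 6.6, -0.9, 0]

```text
time: 12.1
eef_pos: [0.4861, 0.0032, 0.0091]
ee_rot: [-0.498, 0.503, -0.502, 0.497]
contact_force: [0.0, 0.1, -0.6]
width: 1.001
```

Call:
send_rows:
  deltas:
    - [0, 0, 0, 0]
    - [0, 0, 0, 0]
    - [0, 0, 0, 0]
    - [0, 0, 0, 0]
    - [0, 0, 0, 0]
    - [0, 0, 0, 0]
    - [0, 0, 0, 0]
  fingers: 1
  squeeze: 30

```text
time: 12.98
eef_pos: [0.4866, 0.0034, 0.0101]
ee_rot: [0.497, -0.503, 0.503, -0.498]
contact_force: [-1.1, 0.3, 5.7]
width: 0.133
```

Run:
```python
from h import *
go((.554,.003,.01,-90.6))
p,d=snap('side','s8'); c=p[170:290,270:430]; cv2.imwrite('pics/c8.png',cv2.resize(c,None,fx=4,fy=4)[...,::-1])
```

```text
t 12.97 pos [0.4866 0.0034 0.0101] a -90.6 w 0.133 F [-1.1  0.3  5.7]
   [-0.03  0.02  6.74] roll 0.0
```

View pics/c8.png

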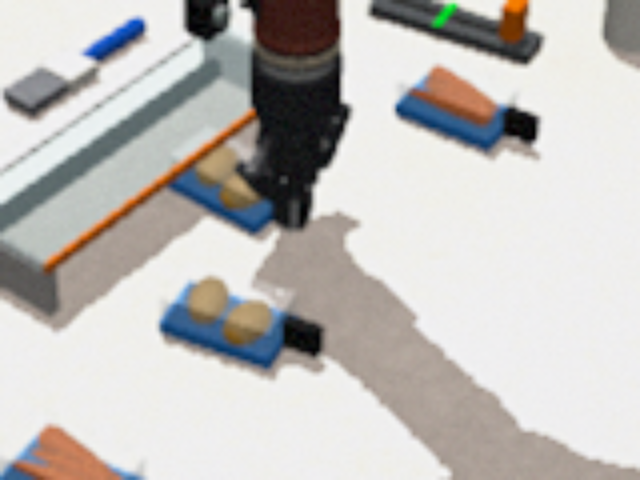

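Call:
send_rows:
  deltas:
    - [0, -0.1, 0.4, 0]
    - [0, -0.1, 1.2, 0]
    - [0, -0.1, 2, 0]
    - [0, -0.1, 2.8, 0]
    - [0, -0.1, 3.6, 0]
    - [0, -0.1, 4.4, 0]
    - [0, -0.1, 5, 0]
    - [0, -0.1, 5.4, 0]

```text
time: 14.02
eef_pos: [0.5408, 0.0027, 0.0108]
ee_rot: [-0.497, 0.503, -0.503, 0.497]
contact_force: [-0.4, -0.4, -3.1]
width: 0.13
```

Call:
send_rows:
  deltas:
    - [0, 0, 0.4, 0]
    - [0, 0, 0.8, 0]
    - [0, 0, 1.1, 0]
    - [0, 0, 1.4, 0]
    - [0, 0, 1.5, 0]

```text
time: 14.65
eef_pos: [0.5557, 0.0026, 0.0108]
ee_rot: [0.497, -0.503, 0.503, -0.497]
contact_force: [-0.2, 0.4, -2.6]
width: 0.135
```

Run:
```python
from h import *
go((.556,.003,.01,-90.6))
p,d=snap('side','s9'); c=p[170:290,270:430]; cv2.imwrite('pics/c9.png',cv2.resize(c,None,fx=4,fy=4)[...,::-1])
p,d=snap('top','t9'); c=p[140:280,190:430]; cv2.imwrite('pics/c9t.png',cv2.resize(c,None,fx=3,fy=3)[...,::-1])
```

```text
t 14.65 pos [0.5557 0.0026 0.0108] a -90.6 w 0.135 F [-0.2  0.4 -2.6]
   [-0.04  0.08  0.03] roll -0.0
```

View pics/c9.png

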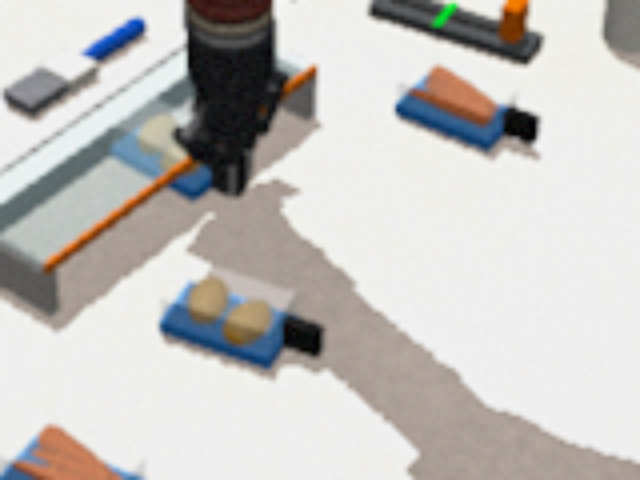

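View pics/c9t.png

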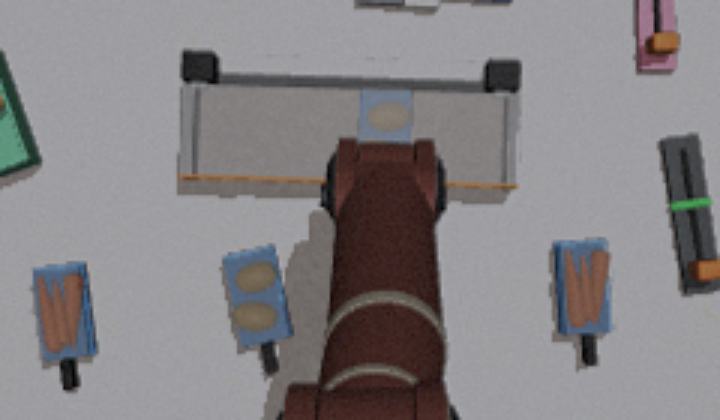

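Call:
send_rows:
  deltas:
    - [0, 0, 0.2, 0]
    - [0, 0, 0.3, 0]
    - [0, 0, 0.4, 0]
    - [0, 0, 0.5, 0]
    - [0, 0, 0.5, 0]

```text
time: 15.38
eef_pos: [0.5569, 0.0026, 0.0105]
ee_rot: [-0.499, 0.505, -0.501, 0.496]
contact_force: [-7.0, 1.1, 1.2]
width: 0.133
```

Run:
```python
from h import *
print(ray('top',[[318.3,170]],.04))
go((.556,.003,.01,-90.6))
```

```text
[[0.67015941 0.00211256 0.04      ]]
t 15.38 pos [0.5569 0.0026 0.0105] a -90.6 w 0.133 F [-7.   1.1  1.2]
   [-0.04  0.05 -0.09] roll -0.0
```

Call:
send_rows:
  deltas:
    - [0, 0, -0.2, 0]
    - [0, 0, -0.2, 0]
    - [0, 0, -0.2, 0]
    - [0, 0, -0.2, 0]
    - [0, -3, -0.2, 0]
    - [0, -7, -0.3, 0]
    - [0, -9, -3, 0]
    - [0, -9, -5, 0]
  fingers: -1

```text
time: 16.38
eef_pos: [0.5126, 0.0035, 0.1032]
ee_rot: [0.495, -0.501, 0.504, -0.5]
contact_force: [-0.1, 0.1, -0.3]
width: 0.999
```

Run:
```python
from h import *
go((.4507,.1345,.1,-76.5),(.4507,.1345,.01,-76.5))
```

```text
t 16.38 pos [0.5126 0.0035 0.1032] a -90.59 w 0.999 F [-0.1  0.1 -0.3]
   [-13.04   0.28  -6.33] roll -14.09
   [-13.03   9.28  -6.4 ] roll -14.09
```

Call:
send_rows:
  deltas:
    - [-2.5, 0, -1.3, -3]
    - [-5.5, 0, -2.6, -6]
    - [-8.5, 0, -4, -9]
    - [-11, 0, -5.5, -12]
    - [-13, 0, -6.3, -14.1]
    - [-13, 0, -6.3, -14.1]
    - [-13, 0, -6.3, -14.1]

```text
time: 17.25
eef_pos: [0.45, 0.133, 0.1011]
ee_rot: [-0.555, 0.438, -0.439, 0.555]
contact_force: [0.9, -0.2, 0.1]
width: 1.001
```

Run:
```python
from h import *
p,d=snap('side','s10'); c=p[170:310,270:430]; cv2.imwrite('pics/c10.png',cv2.resize(c,None,fx=4,fy=4)[...,::-1])
p,d=snap('top','t10'); c=p[140:280,190:430]; cv2.imwrite('pics/c10t.png',cv2.resize(c,None,fx=3,fy=3)[...,::-1])
go((.4507,.1345,.1,-76.5),(.4507,.1345,.01,-76.5))
```

```text
t 17.35 pos [0.4498 0.1325 0.101 ] a -76.66 w 1.002 F [-0.4 -0.2  0.4]
   [-0.18  0.1   0.13] roll -0.16
   [-0.18  9.1   0.12] roll -0.16
```

View pics/c10.png

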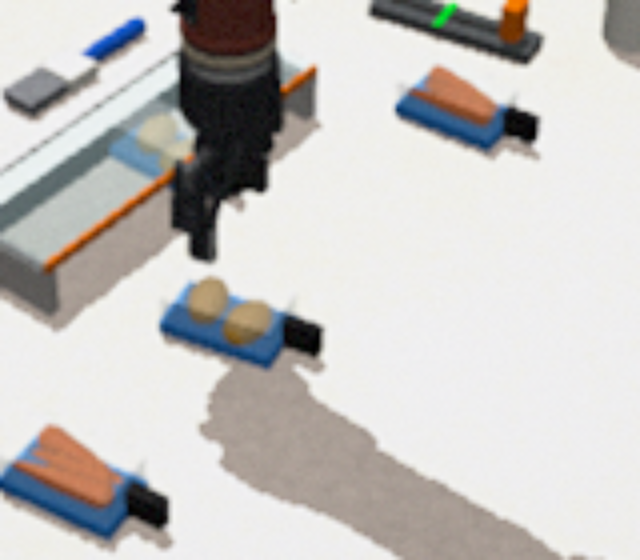

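View pics/c10t.png

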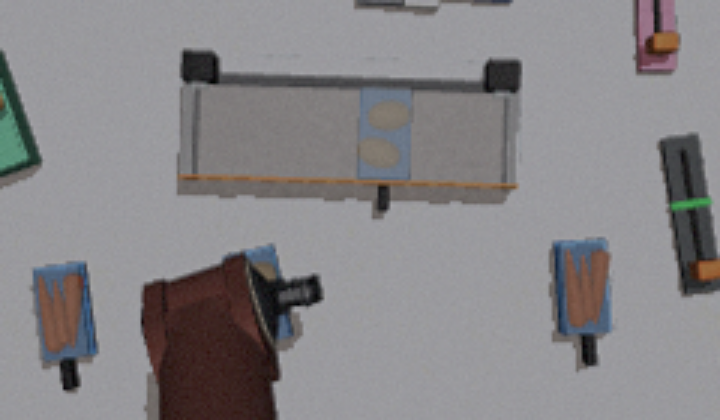

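The first punnet is fully home and square at crop (385,133). Descending on the second.

Call:
send_rows:
  deltas:
    - [-0.2, 2, 0.1, 0]
    - [-0.2, 4, 0.1, 0]
    - [-0.2, 6, 0.1, 0]
    - [-0.2, 8, 0.1, 0]
    - [-0.2, 9.1, 0.1, 0]
    - [-0.2, 9.1, 0.1, 0]

```text
time: 18.1
eef_pos: [0.4493, 0.1352, 0.0093]
ee_rot: [0.555, -0.438, 0.438, -0.555]
contact_force: [0.5, -0.3, -0.2]
width: 1.003
```

Call:
send_rows:
  deltas:
    - [0, 0, 0, 0]
    - [0, 0, 0, 0]
    - [0, 0, 0, 0]
    - [0, 0, 0, 0]
    - [0, 0, 0, 0]
  fingers: 1
  squeeze: 25

```text
time: 18.73
eef_pos: [0.45, 0.1356, 0.0107]
ee_rot: [-0.555, 0.437, -0.438, 0.556]
contact_force: [0.3, -1.9, 6.1]
width: 0.654
```

Run:
```python
from h import *
go((.49,.1,.011,-85),(.555,.083,.011,-90.6))
p,d=snap('side','s11'); c=p[170:310,270:430]; cv2.imwrite('pics/c11.png',cv2.resize(c,None,fx=4,fy=4)[...,::-1])
```

```text
t 18.73 pos [0.45   0.1356 0.0107] a -76.53 w 0.654 F [ 0.3 -1.9  6.1]
   [ 4.4  -0.03  3.06] roll 8.47
   [ 7.56 -0.02  8.99] roll 14.07
```

View pics/c11.png

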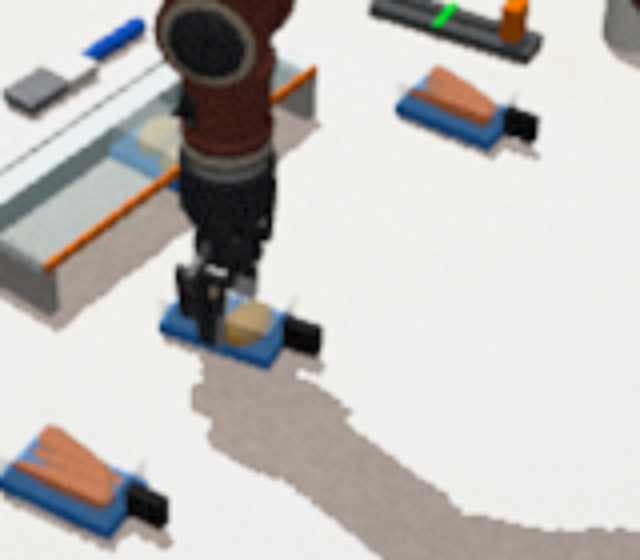

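Call:
send_rows:
  deltas:
    - [0.6, -0.15, 0.5, 1.5]
    - [1.5, -0.15, 1.1, 3.5]
    - [2.5, -0.15, 1.8, 5.5]
    - [3.5, -0.15, 2.4, 7.5]
    - [4.5, -0.15, 3.2, 9.5]
    - [5.3, -0.15, 4.2, 11.5]
    - [6.2, -0.15, 5, 13]
    - [6.8, -0.15, 6, 14.1]

```text
time: 19.77
eef_pos: [0.5241, 0.0832, 0.0113]
ee_rot: [-0.497, 0.503, -0.503, 0.497]
contact_force: [-0.0, 0.4, -2.0]
width: 0.651
```

Run:
```python
from h import *
go((.555,.083,.011,-90.6))
p,d=snap('side','s12'); c=p[170:310,270:430]; cv2.imwrite('pics/c12.png',cv2.resize(c,None,fx=4,fy=4)[...,::-1])
```

```text
t 19.77 pos [0.5241 0.0832 0.0113] a -90.7 w 0.651 F [-0.   0.4 -2. ]
   [-0.02  0.03  3.09] roll -0.1
```

View pics/c12.png

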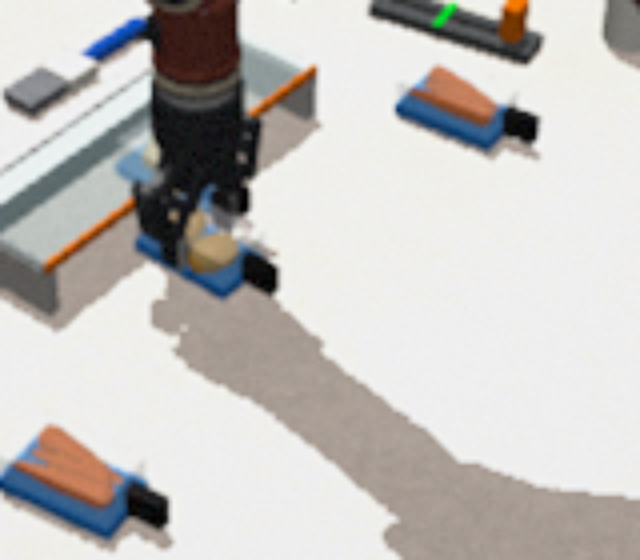

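Call:
send_rows:
  deltas:
    - [0, 0, 0.4, 0]
    - [0, 0, 1, 0]
    - [0, 0, 1.6, 0]
    - [0, 0, 2.2, 0]
    - [0, 0, 2.7, 0]
    - [0, 0, 3, 0]
    - [0, 0, 3, 0]

```text
time: 20.7
eef_pos: [0.553, 0.0837, 0.0112]
ee_rot: [-0.498, 0.503, -0.502, 0.497]
contact_force: [-2.7, 1.2, -2.7]
width: 0.648
```

Call:
send_rows:
  deltas:
    - [0, 0, 0, 0]
    - [0, 0, 0, 0]
    - [0, 0, 0, 0]
    - [0, -3, -0.5, 0]
    - [0, -6, -2, 0]
    - [0, -6.5, -5, 0]
    - [0, -6.5, -6.9, 0]
    - [0, -6.5, -6.9, 0]
  fingers: -1

```text
time: 21.7
eef_pos: [0.4842, 0.084, 0.0769]
ee_rot: [0.497, -0.502, 0.503, -0.498]
contact_force: [0.5, 0.3, -0.1]
width: 1.001
```

Run:
```python
from h import *
go((.485,.083,.01,-90.6))
p,d=snap('side','s13'); c=p[170:310,270:430]; cv2.imwrite('pics/c13.png',cv2.resize(c,None,fx=4,fy=4)[...,::-1])
```

```text
t 21.7 pos [0.4842 0.084  0.0769] a -90.57 w 1.001 F [ 0.5  0.3 -0.1]
   [0.1  6.69 0.08] roll 0.03
```

View pics/c13.png

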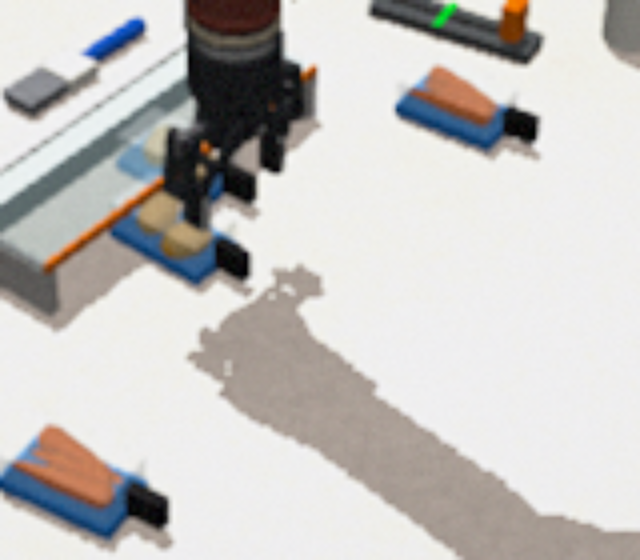

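Run:
```python
from h import *
print(ray('side',[[328.3,235.0]],.022))
print(ray('side',[[342.5,222]],.022),'ref p1: true fin centre ~ (.492,.003)')
```

```text
[[0.48475435 0.08188273 0.022     ]]
[[ 4.89258994e-01 -4.20219086e-04  2.20000000e-02]] ref p1: true fin centre ~ (.492,.003)
```

Call:
send_rows:
  deltas:
    - [0, 2, 0, 0]
    - [0, 4, 0, 0]
    - [0, 5.5, 0, 0]
    - [0, 6.6, 0, 0]
    - [0, 6.6, 0, 0]

```text
time: 22.38
eef_pos: [0.4845, 0.084, 0.0096]
ee_rot: [-0.498, 0.503, -0.502, 0.497]
contact_force: [-0.4, 0.5, 0.5]
width: 1.001
```

Call:
send_rows:
  deltas:
    - [0, 0, 0, 0]
    - [0, 0, 0, 0]
    - [0, 0, 0, 0]
    - [0, 0, 0, 0]
    - [0, 0, 0, 0]
    - [0, 0, 0, 0]
    - [0, 0, 0, 0]
  fingers: 1
  squeeze: 30

```text
time: 23.25
eef_pos: [0.4847, 0.0843, 0.0107]
ee_rot: [0.497, -0.503, 0.503, -0.498]
contact_force: [0.4, 0.4, 5.4]
width: 0.134
```

Call:
send_rows:
  deltas:
    - [0, -0.1, 0.4, 0]
    - [0, -0.1, 1.2, 0]
    - [0, -0.1, 2, 0]
    - [0, -0.1, 2.8, 0]
    - [0, -0.1, 3.6, 0]
    - [0, -0.1, 4.4, 0]
    - [0, -0.1, 5, 0]
    - [0, -0.1, 5.4, 0]

```text
time: 24.25
eef_pos: [0.539, 0.0835, 0.0113]
ee_rot: [0.497, -0.503, 0.503, -0.497]
contact_force: [0.3, 0.0, -2.7]
width: 0.134
```

Run:
```python
from h import *
go((.557,.083,.011,-90.6))
p,d=snap('side','s14'); c=p[170:310,270:430]; cv2.imwrite('pics/c14.png',cv2.resize(c,None,fx=4,fy=4)[...,::-1])
p,d=snap('top','t14'); c=p[140:280,190:430]; cv2.imwrite('pics/c14t.png',cv2.resize(c,None,fx=3,fy=3)[...,::-1])
```

```text
t 24.25 pos [0.539  0.0835 0.0113] a -90.61 w 0.134 F [ 0.3  0.  -2.7]
   [0.04 0.03 1.8 ] roll -0.01
```

View pics/c14.png

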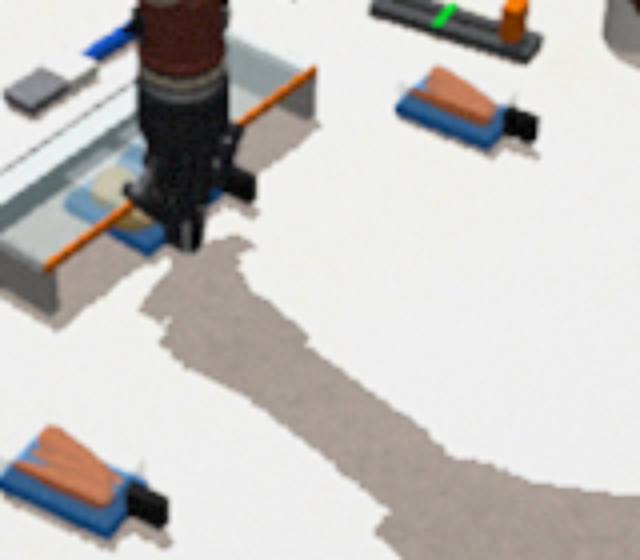

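View pics/c14t.png

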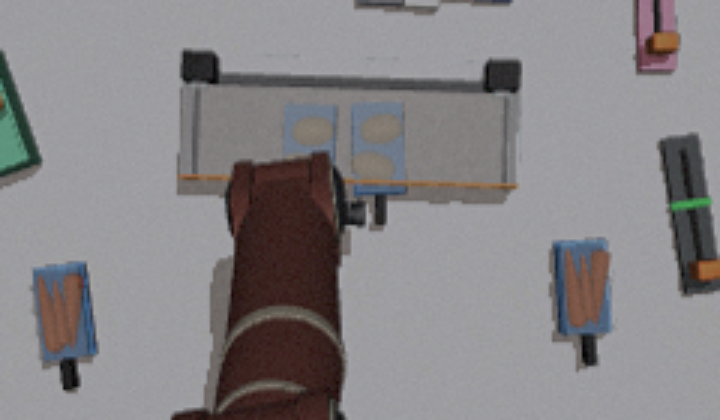

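The first punnet has been knocked out by about 14 mm (crop (378,145) now, (385,133) before). I'll finish this one, then push that one back.

Call:
send_rows:
  deltas:
    - [0, 0, 0.4, 0]
    - [0, 0, 0.8, 0]
    - [0, 0, 1.2, 0]
    - [0, 0, 1.6, 0]
    - [0, 0, 1.9, 0]
    - [0, 0, 2.1, 0]
    - [0, 0, 2.1, 0]

```text
time: 25.22
eef_pos: [0.5586, 0.0833, 0.0112]
ee_rot: [-0.498, 0.503, -0.502, 0.497]
contact_force: [-1.6, -0.1, -1.7]
width: 0.133
```

Run:
```python
from h import *
go((.557,.083,.011,-90.6))
p,d=snap('top','t15'); c=p[140:280,190:430]; cv2.imwrite('pics/c15t.png',cv2.resize(c,None,fx=3,fy=3)[...,::-1])
```

```text
t 25.23 pos [0.5586 0.0833 0.0112] a -90.59 w 0.133 F [-1.6 -0.1 -1.7]
   [ 0.03  0.02 -0.16] roll 0.01
```

View pics/c15t.png

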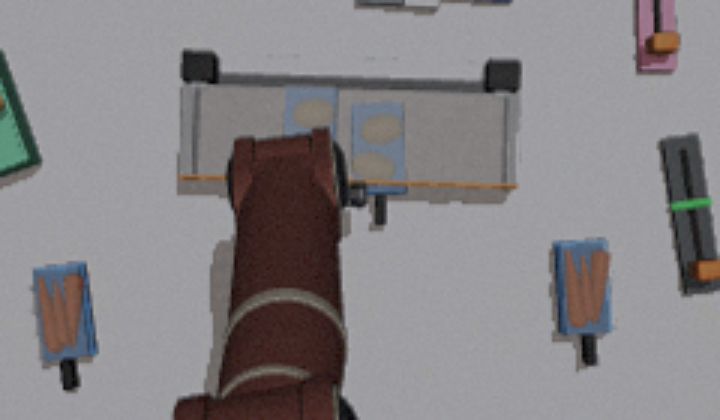

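Call:
send_rows:
  deltas:
    - [0, 0, -0.2, 0]
    - [0, 0, -0.2, 0]
    - [0, 0, -0.2, 0]
    - [0, 0, -0.2, 0]
    - [0, -3, -0.3, 0]
    - [0, -5, -1, 0]
    - [3, -7, -3, 0]
    - [6, -7, -3, 0]
  fingers: 0.1

```text
time: 26.28
eef_pos: [0.5286, 0.0236, 0.0829]
ee_rot: [0.497, -0.502, 0.503, -0.498]
contact_force: [-0.6, -0.1, -0.0]
width: 0.449
```

Run:
```python
from h import *
p,d=snap('top','t16'); c=p[140:280,190:430]; cv2.imwrite('pics/c16t.png',cv2.resize(c,None,fx=3,fy=3)[...,::-1])
w=ray('top',[[316.7,209.7]],.036)[0]; print(w)
p=np.load('/tmp/t15.npz')['p']
c=p[160:225,270:350]; cv2.imwrite('pics/c16b.png',cv2.resize(c,None,fx=8,fy=8)[...,::-1])
go((w[0],w[1],.01,-90.6))
```

```text
[0.54432528 0.00444798 0.036     ]
t 26.32 pos [0.5288 0.017  0.0824] a -90.97 w 0.449 F [-0.5 -3.7  0.3]
   [1.19 7.25 1.57] roll -0.37
```

View pics/c16t.png

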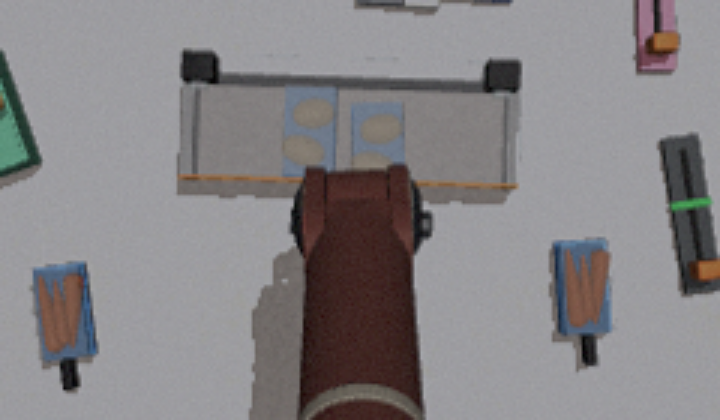

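View pics/c16b.png

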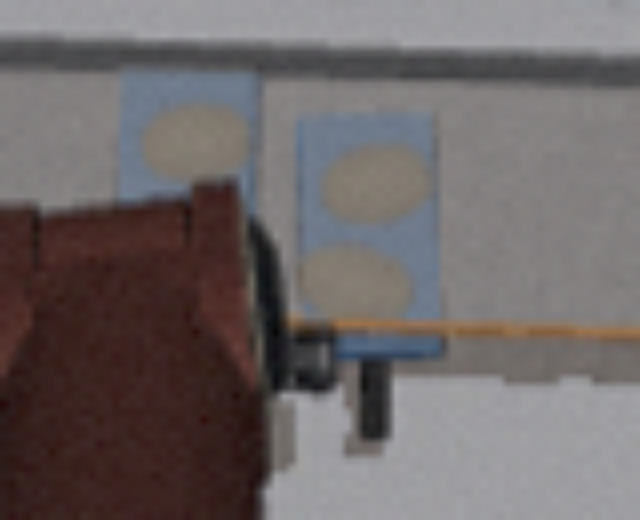

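Call:
send_rows:
  deltas:
    - [1.2, 0, 0.9, 0]
    - [1.2, 0, 0.9, 0]
    - [1.2, 2, 0.9, 0]
    - [1.2, 4, 0.9, 0]
    - [1.2, 6, 0.9, 0]
    - [1.2, 7.2, 0.9, 0]
    - [1.2, 7.2, 0.9, 0]

```text
time: 27.2
eef_pos: [0.5373, 0.0123, 0.0085]
ee_rot: [-0.498, 0.503, -0.502, 0.497]
contact_force: [0.7, -0.2, 0.5]
width: 0.45
```

Run:
```python
from h import *
go((.538,.0045,.01,-90.6))
p,d=snap('side','s17'); c=p[170:270,270:390]; cv2.imwrite('pics/c17.png',cv2.resize(c,None,fx=6,fy=6)[...,::-1])
```

```text
t 27.2 pos [0.5373 0.0123 0.0085] a -90.55 w 0.45 F [ 0.7 -0.2  0.5]
   [ 0.78 -0.15  0.08] roll 0.05
```

View pics/c17.png

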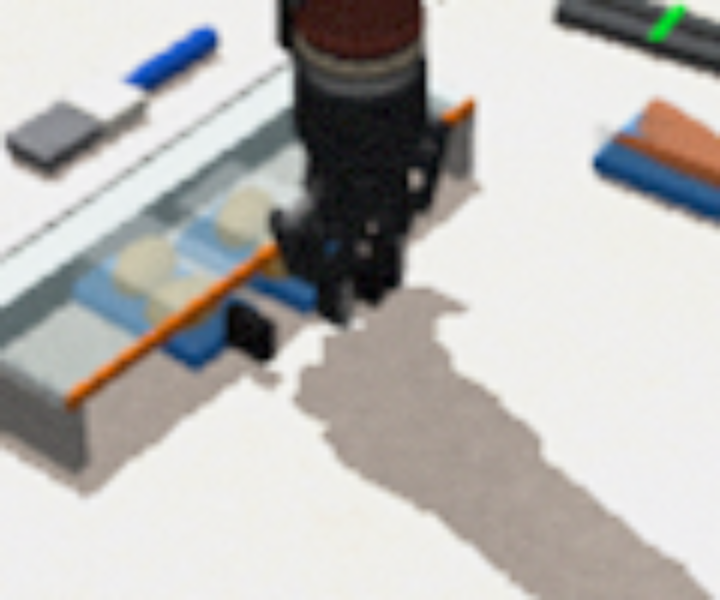

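Call:
send_rows:
  deltas:
    - [0.7, 0, 0, 0]
    - [0.7, 0, 0, 0]
    - [0.7, 0, 0, 0]

```text
time: 27.62
eef_pos: [0.538, 0.0043, 0.0098]
ee_rot: [0.497, -0.503, 0.503, -0.497]
contact_force: [0.3, 0.0, -0.5]
width: 0.452
```

Call:
send_rows:
  deltas:
    - [0, 0, 0, 0]
    - [0, 0, 0, 0]
    - [0, 0, 0, 0]
    - [0, 0, 0, 0]
    - [0, 0, 0, 0]
  fingers: 1

```text
time: 28.25
eef_pos: [0.5379, 0.0051, 0.0095]
ee_rot: [-0.497, 0.503, -0.502, 0.498]
contact_force: [-0.5, 1.3, 2.9]
width: 0.137
```

Call:
send_rows:
  deltas:
    - [0, -0.1, 0.3, 0]
    - [0, -0.1, 0.6, 0]
    - [0, -0.1, 0.9, 0]
    - [0, -0.1, 1.2, 0]
    - [0, -0.1, 1.4, 0]
    - [0, -0.1, 1.6, 0]
    - [0, -0.1, 1.6, 0]

```text
time: 29.12
eef_pos: [0.5521, 0.0045, 0.01]
ee_rot: [-0.498, 0.504, -0.502, 0.496]
contact_force: [-3.3, 0.1, -1.0]
width: 0.133
```

Run:
```python
from h import *
go((.557,.003,.01,-90.6))
p,d=snap('top','t18'); c=p[140:280,190:430]; cv2.imwrite('pics/c18t.png',cv2.resize(c,None,fx=3,fy=3)[...,::-1])
```

```text
t 29.12 pos [0.5521 0.0045 0.01  ] a -90.6 w 0.133 F [-3.3  0.1 -1. ]
   [ 0.14 -0.    0.49] roll -0.0
```

View pics/c18t.png

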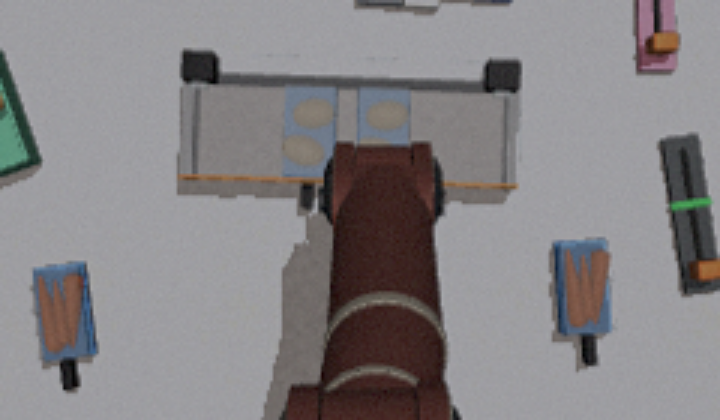

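Call:
send_rows:
  deltas:
    - [0, 0, -0.2, 0]
    - [0, 0, -0.2, 0]
    - [0, 0, -0.2, 0]
    - [0, 0, -0.2, 0]
    - [0, -3, -0.3, 0]
    - [0, -6, -1.5, 0]
    - [3, -8, -5, 0]
    - [6, -8, -8, 0]
  fingers: 0

```text
time: 30.18
eef_pos: [0.4735, -0.0553, 0.0919]
ee_rot: [0.497, -0.501, 0.503, -0.499]
contact_force: [-0.3, -0.4, -0.8]
width: 0.495
```

Run:
```python
from h import *
go((.399,-.2158,.09,-85.8),(.399,-.2158,.01,-85.8))
```

```text
t 30.18 pos [ 0.4735 -0.0553  0.0919] a -90.54 w 0.495 F [-0.3 -0.4 -0.8]
   [16.12  0.17 -7.3 ] roll -4.74
   [16.12  8.17 -7.34] roll -4.74
```

Call:
send_rows:
  deltas:
    - [3, 0, -1.5, -1]
    - [6.5, 0, -3, -2]
    - [10, 0, -4.5, -3]
    - [13, 0, -6, -4]
    - [15.5, 0, -7.3, -4.7]
    - [15.5, 0, -7.3, -4.7]
    - [15.5, 0, -7.3, -4.7]

```text
time: 31.05
eef_pos: [0.3991, -0.2082, 0.0904]
ee_rot: [-0.517, 0.481, -0.482, 0.518]
contact_force: [0.0, 0.4, 0.1]
width: 0.503
```

Run:
```python
from h import *
go((.399,-.2158,.09,-85.8),(.399,-.2158,.01,-85.8))
p,d=snap('side','s19'); c=p[150:270,330:450]; cv2.imwrite('pics/c19.png',cv2.resize(c,None,fx=4,fy=4)[...,::-1])
p,d=snap('top','t19'); c=p[140:280,190:430]; cv2.imwrite('pics/c19t.png',cv2.resize(c,None,fx=3,fy=3)[...,::-1])
```

```text
t 31.05 pos [ 0.3991 -0.2082  0.0904] a -85.86 w 0.503 F [0.  0.4 0.1]
   [ 0.76  0.04 -0.07] roll -0.06
   [ 0.76  8.04 -0.08] roll -0.06
```

View pics/c19.png

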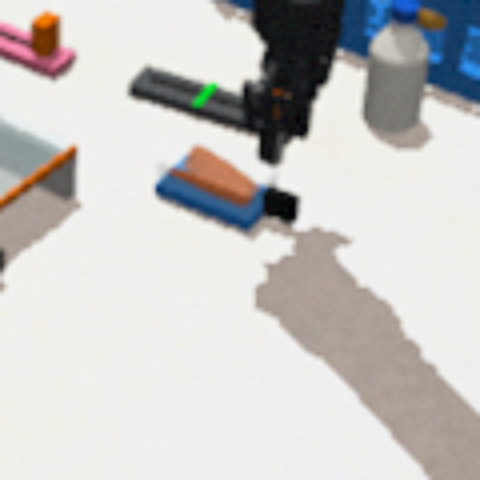

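View pics/c19t.png

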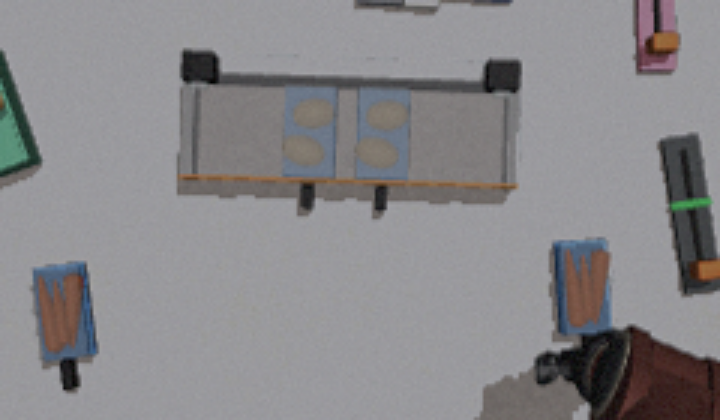

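Two are home. Now descending on the right-hand punnet's fin.

Call:
send_rows:
  deltas:
    - [0.7, 0, 0, 0]
    - [0.7, 2, 0, 0]
    - [0.7, 4, 0, 0]
    - [0.7, 6, 0, 0]
    - [0.7, 8, 0, 0]
    - [0.7, 8, 0, 0]
    - [0.7, 8, 0, 0]

```text
time: 32.02
eef_pos: [0.3995, -0.2161, 0.0107]
ee_rot: [-0.518, 0.481, -0.482, 0.518]
contact_force: [1.4, -0.5, 0.2]
width: 0.502
```

Call:
send_rows:
  deltas:
    - [0, 0, 0, 0]
    - [0, 0, 0, 0]
    - [0, 0, 0, 0]
    - [0, 0, 0, 0]
    - [0, 0, 0, 0]
    - [0, 0, 0, 0]
  fingers: 1

```text
time: 32.78
eef_pos: [0.3995, -0.2165, 0.011]
ee_rot: [-0.517, 0.481, -0.483, 0.518]
contact_force: [-0.6, 0.3, 6.0]
width: 0.137
```

Run:
```python
from h import *
go((.435,-.116,.01,-90.6),(.557,-.117,.01,-90.6))
p,d=snap('side','s20'); c=p[150:270,330:450]; cv2.imwrite('pics/c20.png',cv2.resize(c,None,fx=4,fy=4)[...,::-1])
```

```text
t 32.77 pos [ 0.3995 -0.2165  0.011 ] a -85.93 w 0.137 F [-0.6  0.3  6. ]
   [-9.77  0.1   4.26] roll 4.67
   [-8.8   0.12 16.42] roll 4.67
```

View pics/c20.png

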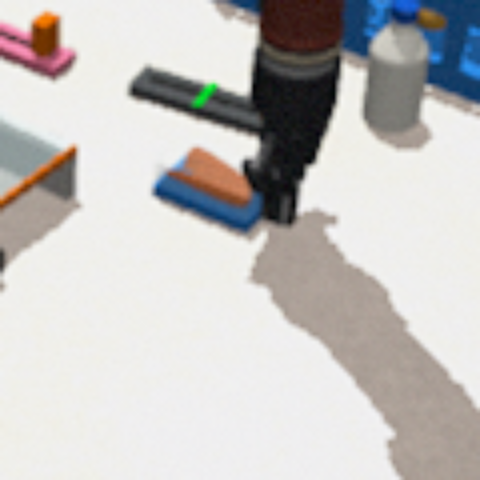

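Call:
send_rows:
  deltas:
    - [-0.8, -0.1, 0.4, 0.4]
    - [-2, -0.1, 0.9, 0.9]
    - [-3.2, -0.1, 1.4, 1.5]
    - [-4.4, -0.1, 1.9, 2.1]
    - [-5.6, -0.1, 2.4, 2.7]
    - [-6.8, -0.1, 3, 3.3]
    - [-8, -0.1, 3.6, 3.9]
    - [-8.9, -0.1, 4.1, 4.5]

```text
time: 33.83
eef_pos: [0.4339, -0.1231, 0.0113]
ee_rot: [-0.498, 0.502, -0.502, 0.498]
contact_force: [0.0, -0.4, -1.9]
width: 0.135
```

Call:
send_rows:
  deltas:
    - [-0.6, 0, 0.2, 0.2]
    - [-0.6, 0, 0.2, 0.2]
    - [-0.6, 0, 0.2, 0.2]

```text
time: 34.2
eef_pos: [0.4353, -0.1187, 0.0113]
ee_rot: [-0.497, 0.503, -0.503, 0.497]
contact_force: [0.3, 0.7, -0.5]
width: 0.138
```

Run:
```python
from h import *
go((.435,-.116,.01,-90.6),(.557,-.117,.01,-90.6))
p,d=snap('side','s21'); c=p[150:270,310:430]; cv2.imwrite('pics/c21.png',cv2.resize(c,None,fx=4,fy=4)[...,::-1])
p,d=snap('top','t21'); c=p[140:280,190:430]; cv2.imwrite('pics/c21t.png',cv2.resize(c,None,fx=3,fy=3)[...,::-1])
```

```text
t 34.2 pos [ 0.4353 -0.1187  0.0113] a -90.64 w 0.138 F [ 0.3  0.7 -0.5]
   [-0.27  0.13 -0.04] roll -0.04
   [-0.3   0.13 12.16] roll -0.04
```

View pics/c21.png

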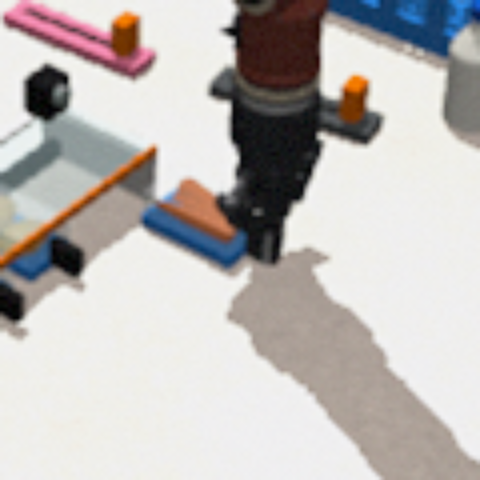

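View pics/c21t.png

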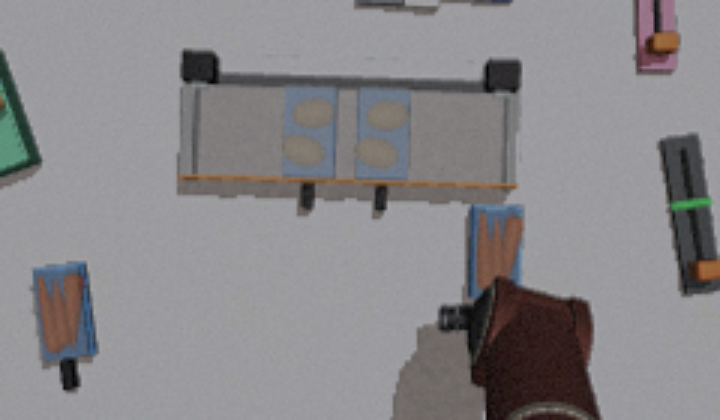

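Run:
```python
from h import *
print(ray('top',[[190+523/3,140+206/3],[190+472/3,140+206/3],[190+520/3,140+290/3]],.04))
print('cheek R inner', ray('top',[[190+505/3,140+183/3],[190+516/3,140+186/3]],.055))
print('cheek L inner', ray('top',[[190+195/3,140+178/3],[190+180/3,140+178/3]],.055))
W=cloud('top',np.load('/tmp/t21.npz')['d'])
q=W[(W[...,2]>.032)&(W[...,2]<.046)&(W[...,0]<.56)&(W[...,0]>.48)&(W[...,1]<-.06)&(W[...,1]>-.2)]; print(q.min(0),q.max(0),cv2.minAreaRect((q[:,:2]*1000).astype(np.float32)))
```

```text
[[ 0.5507487  -0.14582943  0.04      ]
 [ 0.54958052 -0.09214035  0.04      ]
 [ 0.46254694 -0.14408791  0.04      ]]
cheek R inner [[ 0.57381123 -0.12488254  0.055     ]
 [ 0.57093486 -0.13639215  0.055     ]]
cheek L inner [[0.57196527 0.19772402 0.055     ]
 [0.57162423 0.21330662 0.055     ]]
[ 0.4800489  -0.14646425  0.03227957] [ 0.55268822 -0.09418173  0.04592067] ((516.2045288085938, -120.40300750732422), (72.63762664794922, 51.422828674316406), 0.993949294090271)
```

My lane figure was wrong: the right lane centre is y≈-0.075, because the cheek's inner face is at about -0.126. I'll shift sideways before entering.

Call:
send_rows:
  deltas:
    - [-0.6, 0, 0, 0]
    - [-1.5, 0, 0, 0]
    - [-2.5, 0, 0, 0]
    - [-3.4, 0, 0, 0]
    - [-4.1, 0, 0, 0]
    - [-4.4, 0, 0, 0]
    - [-4.4, 0, 0, 0]

```text
time: 35.17
eef_pos: [0.436, -0.0741, 0.0113]
ee_rot: [-0.497, 0.503, -0.503, 0.497]
contact_force: [-0.1, 0.4, -2.1]
width: 0.13
```

Run:
```python
from h import *
go((.557,-.076,.01,-90.6))
p,d=snap('top','t22'); c=p[140:280,190:430]; cv2.imwrite('pics/c22t.png',cv2.resize(c,None,fx=3,fy=3)[...,::-1])
W=cloud('top',d)
q=W[(W[...,2]>.032)&(W[...,2]<.046)&(W[...,0]<.56)&(W[...,0]>.48)&(W[...,1]<-.02)&(W[...,1]>-.2)]; print(q.min(0),q.max(0),cv2.minAreaRect((q[:,:2]*1000).astype(np.float32)))
```

```text
t 35.17 pos [ 0.436  -0.0741  0.0113] a -90.58 w 0.13 F [-0.1  0.4 -2.1]
   [ 0.07  0.13 12.1 ] roll 0.02
[ 0.48135482 -0.10133353  0.03202505] [ 0.55187475 -0.04798678  0.04577122] ((516.6161499023438, -74.57015228271484), (69.9163818359375, 53.7545166015625), 0.6578114032745361)
```

View pics/c22t.png

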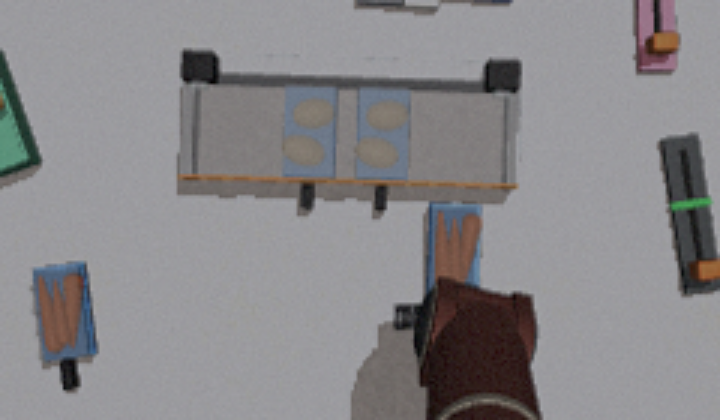

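Call:
send_rows:
  deltas:
    - [0, 0, 0.6, 0]
    - [0, 0, 1.8, 0]
    - [0, 0, 3, 0]
    - [0, 0, 4.2, 0]
    - [0, 0, 5.4, 0]
    - [0, 0, 6.6, 0]
    - [0, 0, 7.8, 0]
    - [0, 0, 8.8, 0]

```text
time: 36.22
eef_pos: [0.5249, -0.0751, 0.0113]
ee_rot: [0.497, -0.503, 0.503, -0.497]
contact_force: [0.5, 0.3, -1.1]
width: 0.134
```

Call:
send_rows:
  deltas:
    - [0, 0, 0.6, 0]
    - [0, 0, 1.2, 0]
    - [0, 0, 1.8, 0]
    - [0, 0, 2.4, 0]
    - [0, 0, 2.9, 0]
    - [0, 0, 3.3, 0]
    - [0, 0, 3.5, 0]
    - [0, 0, 3.5, 0]

```text
time: 37.22
eef_pos: [0.5573, -0.0755, 0.0112]
ee_rot: [-0.498, 0.504, -0.502, 0.497]
contact_force: [-5.0, 0.7, 2.5]
width: 0.137
```

Run:
```python
from h import *
go((.557,-.076,.01,-90.6))
p,d=snap('top','t23'); c=p[140:280,190:430]; cv2.imwrite('pics/c23t.png',cv2.resize(c,None,fx=3,fy=3)[...,::-1])
```

```text
t 37.23 pos [ 0.5573 -0.0755  0.0112] a -90.61 w 0.137 F [-5.   0.7  2.5]
   [ 0.05  0.12 -0.03] roll -0.01
```

View pics/c23t.png

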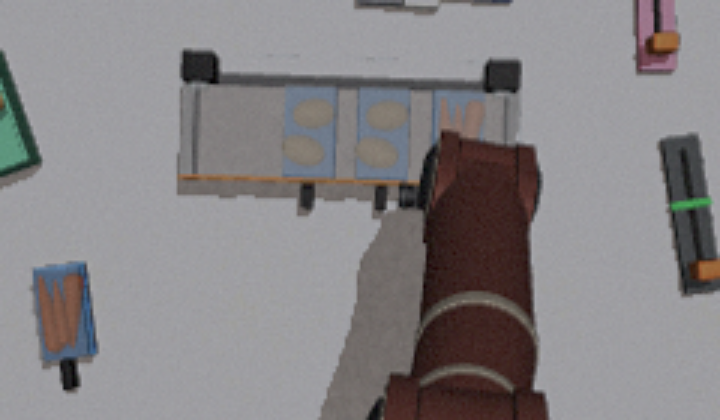

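Call:
send_rows:
  deltas:
    - [0, 0, -0.2, 0]
    - [0, 0, -0.2, 0]
    - [0, 0, -0.2, 0]
    - [0, 0, -0.2, 0]
    - [0, -3, -0.3, 0]
    - [0, -6, -1.5, 0]
    - [-1, -9, -5, 0]
    - [-5, -10, -8, 0]
  fingers: 0

```text
time: 38.28
eef_pos: [0.4813, -0.0264, 0.1135]
ee_rot: [0.494, -0.502, 0.506, -0.498]
contact_force: [0.2, 1.2, 0.0]
width: 0.498
```

Run:
```python
from h import *
go((.363,.329,.1,-80.6),(.363,.329,.01,-80.6))
```

```text
t 38.27 pos [ 0.4813 -0.0264  0.1135] a -90.91 w 0.498 F [0.2 1.2 0. ]
   [-35.35   1.22 -12.4 ] roll -10.31
   [-35.36  10.22 -12.47] roll -10.31
```

Call:
send_rows:
  deltas:
    - [-4.5, 0, -1, -1]
    - [-9.5, 0, -2, -2.5]
    - [-14.5, 0, -4, -4]
    - [-19.5, 0, -6, -5.5]
    - [-24.5, 0, -8, -7]
    - [-29.5, 0, -10, -8.5]
    - [-34, 0, -12.4, -10.3]
    - [-35, 0, -12.4, -10.3]

```text
time: 39.28
eef_pos: [0.3569, 0.332, 0.1117]
ee_rot: [-0.541, 0.455, -0.453, 0.544]
contact_force: [0.2, -1.2, -0.5]
width: 0.5
```

Call:
send_rows:
  deltas:
    - [0, 0, 0, 0]
    - [0, 0, 0, 0]

```text
time: 39.52
eef_pos: [0.3604, 0.3249, 0.1114]
ee_rot: [0.54, -0.456, 0.457, -0.54]
contact_force: [0.1, 0.1, 0.1]
width: 0.5
```

Run:
```python
from h import *
go((.363,.329,.1,-80.6),(.363,.329,.01,-80.6))
p,d=snap('top','t24'); c=p[140:280,190:430]; cv2.imwrite('pics/c24t.png',cv2.resize(c,None,fx=3,fy=3)[...,::-1])
p,d=snap('side','s24'); c=p[200:320,230:370]; cv2.imwrite('pics/c24.png',cv2.resize(c,None,fx=4,fy=4)[...,::-1])
```

```text
t 39.52 pos [0.3604 0.3249 0.1114] a -80.49 w 0.5 F [0.1 0.1 0.1]
   [-0.36  1.14  0.32] roll 0.11
   [-0.37 10.14  0.32] roll 0.11
```

View pics/c24t.png

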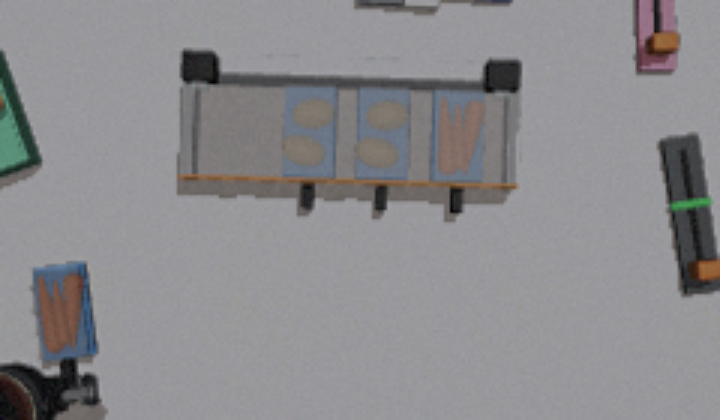

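View pics/c24.png

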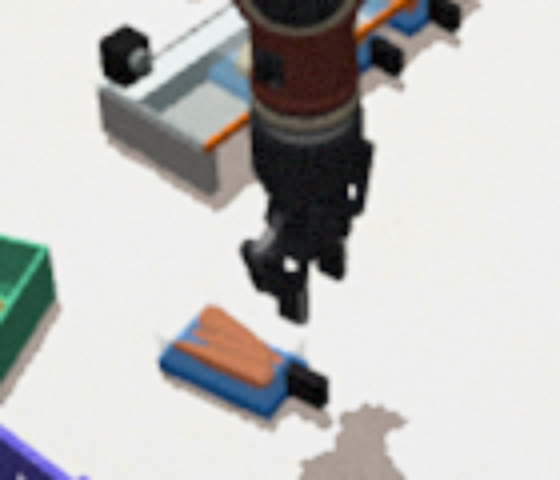

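Three are home and square. Now gripping the last one by its fin.

Call:
send_rows:
  deltas:
    - [-0.4, 1, 0.3, 0]
    - [-0.4, 3, 0.3, 0]
    - [-0.4, 5, 0.3, 0]
    - [-0.4, 7, 0.3, 0]
    - [-0.4, 9, 0.3, 0]
    - [-0.4, 10.1, 0.3, 0]
    - [-0.4, 10.1, 0.3, 0]
    - [-0.4, 10.1, 0.3, 0]

```text
time: 40.62
eef_pos: [0.3619, 0.3313, 0.0108]
ee_rot: [-0.54, 0.456, -0.456, 0.541]
contact_force: [1.2, -0.5, -0.3]
width: 0.501
```

Call:
send_rows:
  deltas:
    - [0, 0, 0, 0]
    - [0, 0, 0, 0]
    - [0, 0, 0, 0]
    - [0, 0, 0, 0]
    - [0, 0, 0, 0]
    - [0, 0, 0, 0]
  fingers: 1

```text
time: 41.38
eef_pos: [0.3618, 0.3312, 0.011]
ee_rot: [-0.54, 0.456, -0.456, 0.541]
contact_force: [-0.4, -1.3, 6.0]
width: 0.136
```

Run:
```python
from h import *
go((.436,.156,.011,-90.6))
p,d=snap('side','s25'); c=p[200:320,230:370]; cv2.imwrite('pics/c25.png',cv2.resize(c,None,fx=4,fy=4)[...,::-1])
```

```text
t 41.38 pos [0.3618 0.3312 0.011 ] a -80.3 w 0.136 F [-0.4 -1.3  6. ]
   [ 1.852e+01 -1.000e-02  4.360e+00] roll 10.3
```

View pics/c25.png

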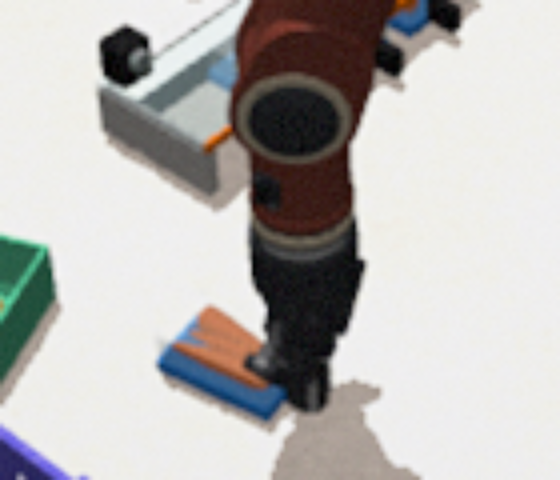

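Call:
send_rows:
  deltas:
    - [0.7, -0.1, 0.2, 0.4]
    - [1.9, -0.1, 0.5, 1]
    - [3.1, -0.1, 0.8, 1.7]
    - [4.3, -0.1, 1.1, 2.4]
    - [5.5, -0.1, 1.4, 3.1]
    - [6.7, -0.1, 1.7, 3.8]
    - [7.9, -0.1, 2, 4.5]
    - [9.1, -0.1, 2.3, 5]

```text
time: 42.42
eef_pos: [0.3998, 0.2443, 0.0113]
ee_rot: [0.52, -0.479, 0.479, -0.52]
contact_force: [0.4, 0.6, -0.8]
width: 0.137
```

Run:
```python
from h import *
go((.436,.156,.012,-90.6))
p,d=snap('side','s26'); c=p[200:320,230:370]; cv2.imwrite('pics/c26.png',cv2.resize(c,None,fx=4,fy=4)[...,::-1])
```

```text
t 42.42 pos [0.3998 0.2443 0.0113] a -85.35 w 0.137 F [ 0.4  0.6 -0.8]
   [ 9.09 -0.07  2.89] roll 5.25
```

View pics/c26.png

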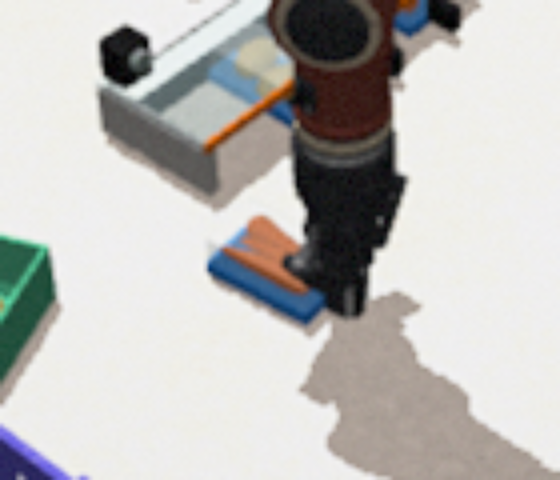

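Call:
send_rows:
  deltas:
    - [1.2, 0, 0.4, 0.7]
    - [2.4, 0, 0.8, 1.4]
    - [3.6, 0, 1.2, 2.1]
    - [4.8, 0, 1.6, 2.8]
    - [6, 0, 2, 3.5]
    - [7.2, 0, 2.3, 4.2]
    - [8.3, 0, 2.6, 4.9]
    - [8.8, 0, 2.8, 5.2]

```text
time: 43.48
eef_pos: [0.4349, 0.1588, 0.0114]
ee_rot: [0.498, -0.503, 0.503, -0.497]
contact_force: [-0.5, 0.6, -1.6]
width: 0.134
```

Call:
send_rows:
  deltas:
    - [0, 0, 0, 0]
    - [0, 0, 0, 0]

```text
time: 43.72
eef_pos: [0.4345, 0.1603, 0.0113]
ee_rot: [-0.498, 0.502, -0.502, 0.498]
contact_force: [0.1, 0.2, -1.4]
width: 0.131
```

Run:
```python
from h import *
go((.436,.156,.012,-90.6),(.557,.155,.011,-90.6))
p,d=snap('top','t27'); c=p[140:280,190:430]; cv2.imwrite('pics/c27t.png',cv2.resize(c,None,fx=3,fy=3)[...,::-1])
W=cloud('top',d)
q=W[(W[...,2]>.032)&(W[...,2]<.046)&(W[...,0]<.565)&(W[...,0]>.485)&(W[...,1]<.25)&(W[...,1]>.1)]; print(q.min(0),q.max(0),cv2.minAreaRect((q[:,:2]*1000).astype(np.float32)))
```

```text
t 43.73 pos [0.4345 0.1603 0.0113] a -90.46 w 0.131 F [ 0.1  0.2 -1.4]
   [ 0.42 -0.07  0.15] roll 0.14
   [ 0.43  0.03 12.25] roll 0.14
[0.48584796 0.13242106 0.03233769] [0.55266588 0.18598751 0.04553958] ((519.0513305664062, 159.14791870117188), (53.30152130126953, 67.0585708618164), 89.25619506835938)
```

View pics/c27t.png

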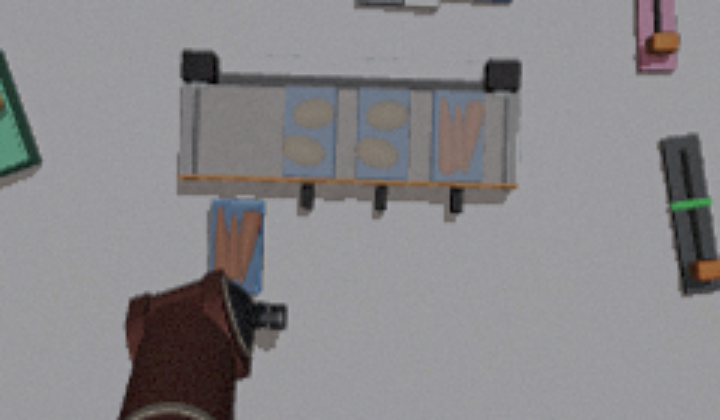

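Call:
send_rows:
  deltas:
    - [0.2, 0, 0.4, 0.1]
    - [0.4, 0, 1.4, 0.1]
    - [0.4, 0, 2.6, 0.1]
    - [0.4, 0, 3.8, 0.1]
    - [0.4, 0, 5, 0.1]
    - [0.4, 0, 6.2, 0.1]
    - [0.4, 0, 7.4, 0.1]
    - [0.4, 0, 8.6, 0.1]

```text
time: 44.78
eef_pos: [0.5212, 0.155, 0.0113]
ee_rot: [-0.497, 0.503, -0.503, 0.497]
contact_force: [0.4, 0.2, -0.9]
width: 0.132
```

Call:
send_rows:
  deltas:
    - [0, 0, 0.7, 0]
    - [0, 0, 1.4, 0]
    - [0, 0, 2.1, 0]
    - [0, 0, 2.7, 0]
    - [0, 0, 3.2, 0]
    - [0, 0, 3.6, 0]
    - [0, 0, 3.9, 0]
    - [0, 0, 3.9, 0]

```text
time: 45.78
eef_pos: [0.5587, 0.1545, 0.0112]
ee_rot: [-0.498, 0.503, -0.502, 0.497]
contact_force: [-3.2, -0.1, 0.5]
width: 0.131
```

Run:
```python
from h import *
go((.557,.155,.011,-90.6))
p,d=snap('top','t28'); c=p[140:280,190:430]; cv2.imwrite('pics/c28t.png',cv2.resize(c,None,fx=3,fy=3)[...,::-1])
```

```text
t 45.77 pos [0.5587 0.1545 0.0112] a -90.58 w 0.131 F [-3.2 -0.1  0.5]
   [-0.05  0.02 -0.17] roll 0.02
```

View pics/c28t.png

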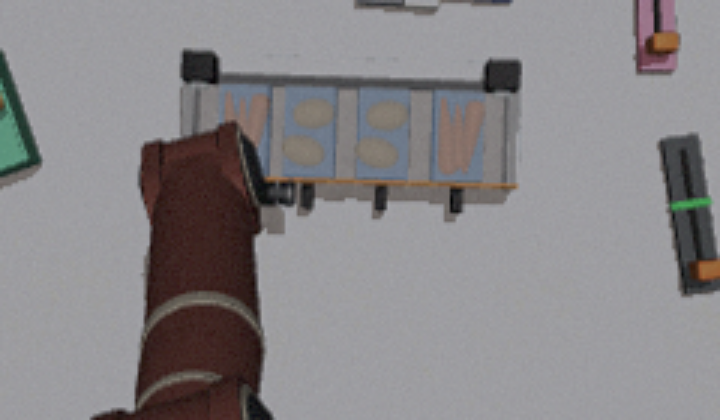

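Call:
send_rows:
  deltas:
    - [0, 0, -0.2, 0]
    - [0, 0, -0.2, 0]
    - [0, 0, -0.2, 0]
    - [0, 0, -0.2, 0]
    - [0, -3, -0.3, 0]
    - [0, -7, -1.5, 0]
    - [0, -11, -5, 0]
    - [3, -15, -8, 0]
  fingers: 0

```text
time: 46.82
eef_pos: [0.4783, 0.1279, 0.1626]
ee_rot: [-0.498, 0.502, -0.501, 0.499]
contact_force: [1.0, -2.0, 1.0]
width: 0.495
```

Run:
```python
from h import *
p,d=snap('top','t29'); c=p[140:280,190:430]; cv2.imwrite('pics/c29t.png',cv2.resize(c,None,fx=3,fy=3)[...,::-1])
p,d=snap('side','s29'); c=p[150:290,230:430]; cv2.imwrite('pics/c29.png',cv2.resize(c,None,fx=4,fy=4)[...,::-1])
go((.491,-.339,.17,-80.4),(.491,-.339,.023,-80.4))
```

```text
t 46.92 pos [0.4785 0.1226 0.1651] a -90.8 w 0.5 F [ 0.5 -0.3 -1. ]
   [46.14 -0.47  1.9 ] roll -10.4
   [46.14 14.23  1.83] roll -10.4
```

View pics/c29t.png

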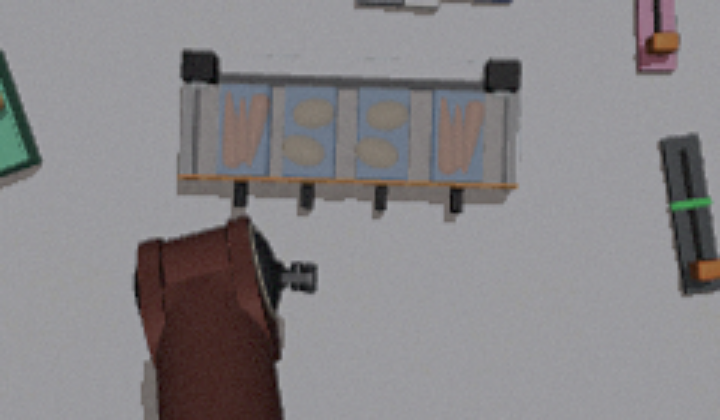

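View pics/c29.png

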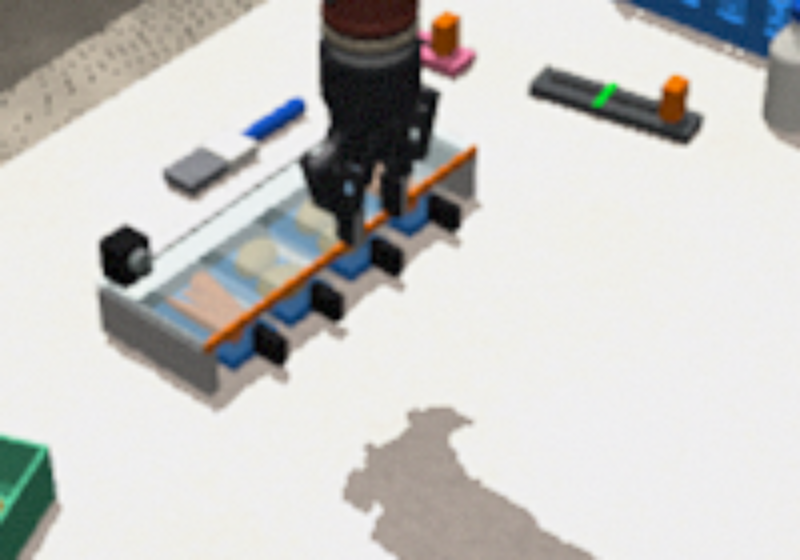

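All four are home, square, with fins out front. Now back to the dimmer.

Call:
send_rows:
  deltas:
    - [5, -0.5, 0.2, -1.2]
    - [11, -0.5, 0.4, -2.5]
    - [17, -0.5, 0.6, -4]
    - [23, -0.5, 0.8, -5.5]
    - [29, -0.5, 1, -7]
    - [35, -0.5, 1.3, -8.5]
    - [41, -0.5, 1.6, -10]
    - [45.6, -0.5, 1.9, -10.4]
  fingers: -0.6

```text
time: 47.92
eef_pos: [0.4931, -0.3341, 0.1657]
ee_rot: [0.541, -0.456, 0.456, -0.54]
contact_force: [-0.2, 0.0, -0.2]
width: 0.796
```

Call:
send_rows:
  deltas:
    - [0, 0, 0, 0]
    - [0, 0, 0, 0]
    - [0, 0, 0, 0]

```text
time: 48.3
eef_pos: [0.4942, -0.3286, 0.1661]
ee_rot: [-0.541, 0.455, -0.454, 0.542]
contact_force: [-0.8, 0.3, -0.1]
width: 0.804
```

Run:
```python
from h import *
go((.491,-.339,.17,-80.4),(.491,-.339,.023,-80.4))
```

```text
t 48.3 pos [ 0.4942 -0.3286  0.1661] a -80.03 w 0.804 F [-0.8  0.3 -0.1]
   [ 0.97 -0.39 -0.49] roll 0.37
   [ 0.99 14.31 -0.49] roll 0.37
```

Call:
send_rows:
  deltas:
    - [0.9, 0, -0.4, 0.3]
    - [0.9, 0, -0.4, 0.3]
    - [0.9, 3, -0.4, 0.3]
    - [0.9, 6, -0.4, 0.3]
    - [0.9, 7.5, -0.4, 0.3]
    - [0.9, 7.5, -0.4, 0.3]

```text
time: 49.05
eef_pos: [0.4906, -0.3399, 0.0905]
ee_rot: [0.54, -0.458, 0.456, -0.54]
contact_force: [-0.1, 0.8, -0.1]
width: 0.796
```

Run:
```python
from h import *
go((.491,-.339,.023,-80.4))
p,d=snap('side','s30'); c=p[130:230,350:450]; cv2.imwrite('pics/c30.png',cv2.resize(c,None,fx=5,fy=5)[...,::-1])
```

```text
t 49.05 pos [ 0.4906 -0.3399  0.0905] a -80.5 w 0.796 F [-0.1  0.8 -0.1]
   [-0.07  6.75  0.06] roll -0.1
```

View pics/c30.png

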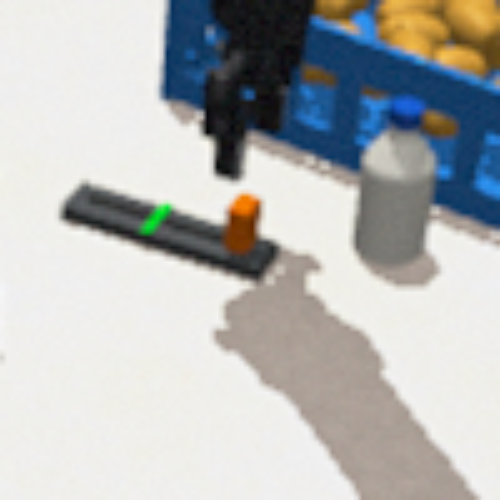

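Call:
send_rows:
  deltas:
    - [-0.1, 2, 0, 0]
    - [-0.1, 4, 0, 0]
    - [-0.1, 5.5, 0, 0]
    - [-0.1, 6.6, 0, 0]
    - [-0.1, 6.6, 0, 0]

```text
time: 49.72
eef_pos: [0.4907, -0.3392, 0.0249]
ee_rot: [0.54, -0.457, 0.457, -0.54]
contact_force: [0.0, 1.0, -1.5]
width: 0.8
```

Call:
send_rows:
  deltas:
    - [0, 0, 0, 0]
    - [0, 0, 0, 0]
    - [0, 0, 0, 0]
    - [0, 0, 0, 0]
    - [0, 0, 0, 0]
    - [0, 0, 0, 0]
  fingers: 1

```text
time: 50.48
eef_pos: [0.4914, -0.3399, 0.0261]
ee_rot: [-0.54, 0.456, -0.458, 0.54]
contact_force: [0.1, -1.5, 6.0]
width: 0.32
```

Run:
```python
from h import *
go((.5590,-.3283,.024,-80.4))
f=np.load('/tmp/t29.npz')['p']; hsv=cv2.cvtColor(f,cv2.COLOR_RGB2HSV).astype(int)
roi=np.zeros(f.shape[:2],bool); roi[180:245,405:435]=1
u=np.array([.986,.1675])
for nm,m,z in(('g',(hsv[...,0]>45)&(hsv[...,0]<75)&(hsv[...,1]>110),.0142),('o',(hsv[...,0]<20)&(hsv[...,1]>120)&(hsv[...,2]>170),.0545),('o2',(hsv[...,0]<20)&(hsv[...,1]>120),.0545)):
    w=ray('top',np.argwhere(roi&m)[:,::-1],z)[:,:2]; s=w@u; print(nm,len(w),w.mean(0).round(4),'along',s.mean().round(4),((s.min()+s.max())/2).round(4))
f=np.load('/tmp/s29.npz')['p']; cv2.imwrite('pics/c31.png',cv2.resize(f[155:190,355:410],None,fx=12,fy=12,interpolation=cv2.INTER_CUBIC)[...,::-1])
```

```text
t 50.48 pos [ 0.4914 -0.3399  0.0261] a -80.52 w 0.32 F [ 0.1 -1.5  6. ]
   [-0.03  0.22  6.86] roll -0.12
g 37 [ 0.5594 -0.3276] along 0.4967 0.4965<stdin>:7: RuntimeWarning: Mean of empty slice.
  ret = um.true_divide(
  ret = ret.dtype.type(ret / rcount)
Traceback (most recent call last):
ValueError: zero-size array to reduction operation minimum which has no identity
```

Call:
send_rows:
  deltas:
    - [0, 0, 0.6, 0.1]
    - [0, 0, 1.6, 0.1]
    - [0, 0, 2.6, 0.1]
    - [0, 0, 3.6, 0.1]
    - [0, 0, 4.6, 0.1]
    - [0, 0, 5.6, 0.1]
    - [0, 0, 6.5, 0.1]
    - [0, 0, 7, 0.1]

```text
time: 51.48
eef_pos: [0.5602, -0.3286, 0.0261]
ee_rot: [0.54, -0.457, 0.458, -0.539]
contact_force: [-1.4, -1.8, 5.4]
width: 0.321
```

Call:
send_rows:
  deltas:
    - [0, 0, 0.1, 0]
    - [0, 0, 0.1, 0]
    - [0, 0, 0.1, 0]

```text
time: 51.85
eef_pos: [0.5612, -0.3284, 0.0261]
ee_rot: [0.539, -0.457, 0.458, -0.539]
contact_force: [-0.8, -0.9, 5.6]
width: 0.321
```

Call:
send_rows:
  deltas:
    - [0, 0, 0, 0]
    - [0, 0, 0, 0]
    - [0, 0, 0, 0]
    - [0, -3, 0, 0]
    - [0, -7, 0, 0]
    - [0, -11, -2, 0]
    - [0, -15, -5, 0]
    - [-3, -18, -8, 0]
  fingers: -0.6

```text
time: 52.85
eef_pos: [0.4762, -0.3137, 0.2069]
ee_rot: [0.539, -0.457, 0.46, -0.538]
contact_force: [0.3, 0.6, 1.0]
width: 0.802
```

Call:
send_rows:
  deltas:
    - [-4, 0, -1, 0]
    - [-9, 0, -2, 0]
    - [-13, 0, -2.5, 0]
    - [-16, 0, -2.5, 0]
    - [-16, 0, -2.5, 0]
    - [-16, 0, -2.5, 0]

```text
time: 53.6
eef_pos: [0.4265, -0.1581, 0.2054]
ee_rot: [0.539, -0.457, 0.458, -0.539]
contact_force: [-0.3, -0.9, -0.2]
width: 0.797
```

Run:
```python
from h import *
go()
u=np.array([.986,.1675])
p,d=snap('top','t31'); ps,ds=snap('side','s31')
c=p[175:245,395:445]; cv2.imwrite('pics/c31.png',cv2.resize(c,None,fx=8,fy=8,interpolation=cv2.INTER_CUBIC)[...,::-1])
cv2.imwrite('pics/c31s.png',cv2.resize(ps[150:200,355:415],None,fx=10,fy=10,interpolation=cv2.INTER_CUBIC)[...,::-1])
hsv=cv2.cvtColor(p,cv2.COLOR_RGB2HSV).astype(int)
roi=np.zeros(p.shape[:2],bool); roi[180:245,405:435]=1
for w in mask_rect('top',roi&(hsv[...,0]<20)&(hsv[...,1]>130),.0545,8,'o'): print('along',(w@u).mean())
for w in mask_rect('top',roi&(hsv[...,0]>45)&(hsv[...,0]<75)&(hsv[...,1]>110),.0142,3,'g'): print('along',(w@u).mean())
W=cloud('top',d); q=W[roi&(W[...,2]>.048)&(W[...,2]<.06)]; print('top pts',q.mean(0),(q[:,:2]@u).mean(),len(q))
```

```text
t 53.6 pos [ 0.4265 -0.1581  0.2054] a -80.64 w 0.797 F [-0.3 -0.9 -0.2]
o [421.6 207.6] 63 c [ 0.5575 -0.323 ] rect [ 557.9 -324.3] [21.9 31.4] 1.3
along 0.49559540200186586
g [415.  208.5] 6 c [ 0.5557 -0.3123] rect [ 555.7 -312.3] [3.2 6.5] 1.2
along 0.4955858960275957
top pts [ 0.55965202 -0.3277221   0.05301011] 0.49692344267196875 56
```

View pics/c31.png

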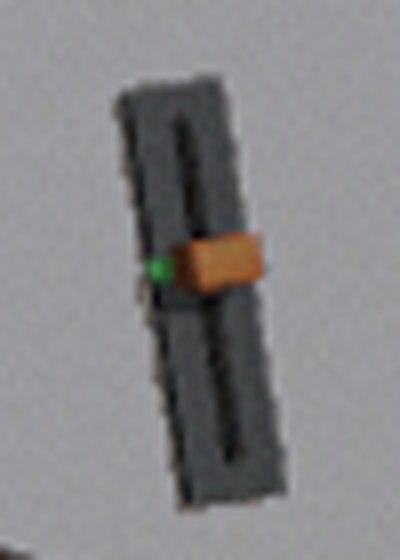

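View pics/c31s.png

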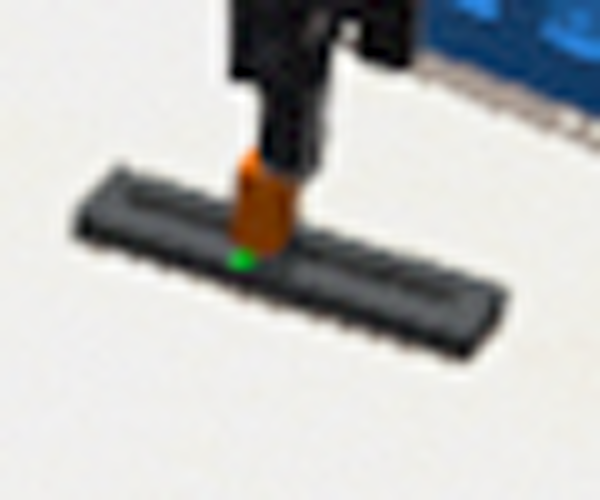

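View pics/t31.png

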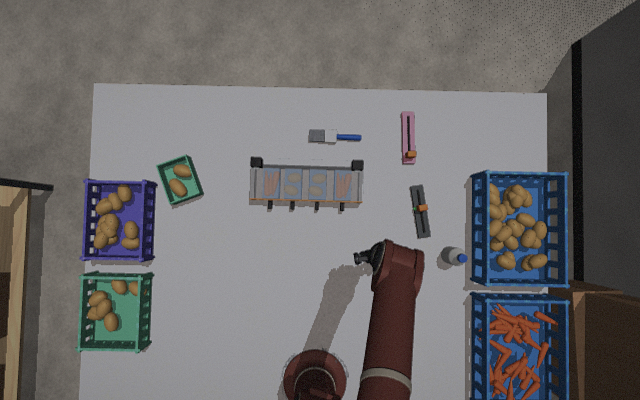

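Run:
```python
from h import *
u=np.array([.986,.1675])
f=lambda x,y:[355+x/10-.5,150+y/10-.5]
w=ray('side',[f(233,237),f(290,252),f(243,261)],.0145)[:,:2]; print(w,w@u)
# green strip centre from the earlier side picture (lamp off)
p=np.load('/tmp/s29.npz')['p']; hsv=cv2.cvtColor(p,cv2.COLOR_RGB2HSV).astype(int)
roi=np.zeros(p.shape[:2],bool); roi[160:190,360:420]=1
for w in mask_rect('side',roi&(hsv[...,0]>45)&(hsv[...,0]<75)&(hsv[...,1]>130),.0142,5,'g side'): print('along',(w@u).mean())
# fins: front protrusion & bystanders unchanged
a=np.load('/tmp/top0.npz')['p'].astype(int); b=np.load('/tmp/t31.npz')['p'].astype(int)
for n,(r0,r1,c0,c1) in dict(basket=(150,210,150,210),brush=(120,150,300,370),spray=(243,270,438,472)).items(): print(n,abs(a-b)[r0:r1,c0:c1].mean().round(2))
c=np.load('/tmp/t31.npz')['p'][150:220,240:370]; cv2.imwrite('pics/c32.png',cv2.resize(c,None,fx=6,fy=6,interpolation=cv2.INTER_CUBIC)[...,::-1])
```

```text
[[ 0.56894446 -0.32590207]
 [ 0.54589648 -0.33139744]
 [ 0.55659492 -0.31493853]] [0.50639064 0.48274486 0.49605039]
g side [380.5 173.6] 17 c [ 0.5594 -0.3303] rect [ 559.8 -331.3] [ 9.5 40.4] 12.1
along 0.49619167382321666
basket 5.19
brush 5.84
spray 4.65
```

View pics/c32.png

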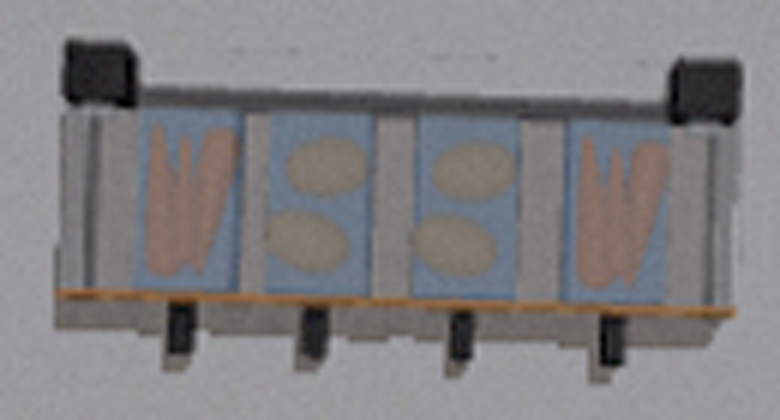

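All checks agree: the dimmer is within about 2 mm of the mark, the four punnets are home, the bystanders have not moved and the arm is clear. Handing in.

```bash
python3 -c "
from bench import env
print(env.state()['time']); print(env.sign_off())"
```

```text
53.7
the job is handed in; nothing more can be done
None
```

I set the dimmer to off, slid all four punnets under the bridge, then set the dimmer on the green mark. I handed the job in at 53.7 s; no verdict is reported.

- **Punnets:** each was pushed until it met the stop, felt as 2 to 7 N. The last top view shows all four side by side, square and lid up, with handles out past the orange edge.
- **Lamp:** the grip is about 0 to 1 mm from the mark in the top view and about 1.6 mm in the side view; the tolerance is 8 mm.
- **Bystanders:** the basket, spray bottle and brush look unchanged against the first picture.

Two things went differently on the way. One punnet already in place was knocked back about 14 mm while I was loading another, so I pushed it home again. I had also worked out the right-hand lane position wrongly; the check before entry caught it, and I moved that punnet 44 mm sideways before sliding it in. No final check failed or disagreed.

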